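# Hang the check weight on the donor-bag scale

## Robot

A 6-joint arm with a two-finger parallel gripper is mounted at the origin on a cart in front of the work surface, level with it; the furniture and walls round the work are solid. World frame = base frame: x ahead of the robot, y to its left, z up, the work surface at z = 0. Lengths are in m, angles in rad, forces in N, time in s.
With the tool pointing down it reaches from about 0.325 to 0.9 m from the base axis. Payload 6.1 kg.
Tool frame: the origin (TCP) lies midway between the tips of the shut fingers; the grasp point (between the pads) lies 19 mm behind it; y points along the fingers, x is the direction in which the jaws open and shut, and the axes are right-handed (so a half turn about y gives the same grasp; the last joint's range is limited). The gripper opens to 85 mm and grips with 20 to 120 N. Pads are 22 mm wide; open, the fingers measure 114 mm over their backs; the gripper's body (76 mm by 85 mm) begins 54 mm behind the grasp point. The pads swing forward as they close: fully open they stand 13 mm farther back than shut.
Start: joints at [0.988, 0.22, 1.526, -0, 1.395, -0.126], TCP at [0.276, 0.561, 0.231] pointing down, gripper open.
Joint ranges: [-2.98, 2.98], [-0.91, 2.08], [0.09, 2.57], [-1.24, 4.39], [0.2, 2.65], [-2.68, 2.68]. Speed limits (rad/s): [2.57, 2.57, 3.01, 3.14, 3.14, 3.14].

## Interface

Orientations are given as a 3x3 rotation matrix whose columns are the frame's x, y, z axes.
In Python, from plant import get_state, get_image, close_job, boxes_of, outline_of gives the robot as it stands.
- The arm moves only by the tool servo_tool, never from a script. Its argument "moves" is a list of rows, each an object with "offset": the shift along the world's x, y, z in m, a list of three; "rotation": the turn, a rotation vector about the world's x, y, z in rad, a list of three; "hand": the closure, from -1 (fully open) to 1 (shut), so that 0 is half open. In form: [{"offset": [dx, dy, dz], "rotation": [rx, ry, rz], "hand": hand}, ...]. A call has 1 to 20 rows; each row shifts and turns the commanded pose from where the row before left it; what a row does not reach is not made up. A row lasts 1/10 s, in which the tool goes at most 50 mm and 8.59 degrees, less where a joint would pass 70% of its speed; a pose out of reach is approached as far as the arm can. A call is refused whole if a number of a shift passes 0.05 or a number of a turn 0.15, either way. A call with a gripper value outside its range is refused whole. The fingers move at their own pace and stop on an object; "squeeze" is the grip in N (left out, the last holds). Time passes only in rows, so rows that do not move let the fingers close. It gives the time, the measured TCP pose, the force and the opening at its end, in the units of the state.
- get_state(): the state, without advancing time (a new reading comes with each control period).
- get_image(name): name is "scene" or "side" or "wrist"; returns a dict with "image" (420x560x3 uint8, red, green, blue), "vfov" (degrees; the focal length in pixels is half the picture's height over the tangent of half this angle, whatever the lens; pixels are square), "cx", "cy" (the principal point, pixels), "k1" (the pictures are not rectified: a ray, as slopes to the right and down, at radius r is drawn at 1 + k1 r^2 times it, then the intrinsics apply), "origin" and "attitude" of the camera in the world. Camera axes: x right, y down, z forward; pixel columns grow to the right and rows downward; lengths in m; the calibration is good to about 2 mm. A picture is of the moment at which its call begins. There is no depth.
- close_job(): hands the job in, once; it reports no verdict.
Trained networks look in a picture, given as the dict that the camera call returned (one of the last four; its "shot" number tells which), for a name from the list of things; names that differ only in an ending like _2 or _b are one class to them, and where a whole thing is asked for, a point or a joint stands for the part that bears it (a point fixed in the world has none). Each returns a list of dicts, best first, with "score" (0 to 1); they miss things now and then, are a little off and sometimes report something else, mostly with a low value. They report only what shows in the picture. A call takes as long as a camera call. They do not tell look-alikes from the thing itself.
- boxes_of(picture, label): "xy" ([column, row] in pixels, amid what is visible of it).
- outline_of(picture, label): "mask" (420x560 bool, what is visible of it) and "xy" ([column, row] in pixels, amid what is visible of it).
The state is a dict: "time_s": time; "qpos": joint angles; "joint_vel": joint speeds; "effort": joint torques, N m; "position": TCP position; "ee_rot": TCP orientation; "wrist_force": force on the tool from outside, world axes, zero at the start; "wrist_torque": the same for the moment, N m; "grip_width": finger opening in m.
Only numpy, scipy, OpenCV 4.12 (cv2) and the standard library are available. Lean on these libraries where they do the work, as an engineer would, in place of code of your own. Each camera call takes 0.05 s, during which the arm holds its last target.

## Task

Do the daily check of the donor-bag scale: take the check-weight carrier by its black grip and hang it by its two hooks on the steel cross-bar of the scale's sprung arm, below the display head. Its weight sits in front of the hooks, so let the arm take the weight while you still hold the carrier at the slant at which it will hang, then let go gently so that it hardly swings, and leave it hanging free and still. Do not press the arm down to its stop, and leave the other things where they stand.

Things in the scene. Friction and masses are not known exactly. Their poses are not given: they have to be found in the camera images.
- carrier: loose check-weight carrier, aluminium L bracket. Origin: middle of the underside edge below the upright plate's front face; when it stands z is up, x to the hooks' open side, -x to the brass weight. Tray x -72 to 6 mm, 66 mm wide, 6 thick; plate x 0 to 6, 60 wide, up to z 130. Mass 0.30 to 0.46 kg, not measured; centre of mass at (-27, 0, 46) mm
- carrier_weight (a point): top of the knob of the brass weight, fixed on the carrier's tray: (-40, 0, 70) mm in the carrier's frame, the weight 48 mm across. Because of it the carrier, hung freely, turns about the bar until its centre of mass is below the bar: about 25 degrees from upright, the weight's side going down, the plate's foot going back towards the scale's post
- carrier_grip (a point): middle of the carrier's black grip block, (-28, 0, 112) mm in the carrier's frame, same axes. The block spans x -46 to 0, z 90 to 130 and is 18 mm thick in y: pinch it across y, from above or leaning, the tool kept in the carrier's x-z plane
- carrier_seat (a point): where the bar's axis lies when the carrier hangs: midway between its two hooks, under their crown, (17, 0, 144) mm in the carrier's frame. Hooks: 6 mm steel wire at y -20 and 20, bent in a half circle backwards from the plate's top; inside width 22 mm (x 6 to 28), inner crown z 149, outer top z 155, tips at x 36, z 118, flared outward
- scale: base of the white scale, fixed: plate x -160 to 35, y -75 to 75, 15 mm high, with a grey sleeve for the 28 mm post. Origin: on the worktop at the post's axis; z up, -x to the arm's free end. The display head on the post overhangs the bar: x -128 to 22, y -50 to 50, underside 105 mm and top 151 mm above the bar: a gripper must lean back towards -x by 15 degrees or more to clear it
- scale_under_bar (a point): point on the base plate straight below the middle of the cross-bar: (-110, 0, 15) mm in the scale's frame. The bar is a level steel rod, 10 mm thick, along y, between 16 mm balls at y -50 and 50, where side rods run back to the post. The post telescopes: the unloaded bar's axis is 237 to 273 mm above the worktop, not measured: feel or look for it
- scale_arm (a joint): how far the scale's sprung arm with the cross-bar has sunk, in m: 0 unloaded, 0.026 at its lower stop; it starts to sink at about 0.6 N and then 1 mm for each 0.3 N; the carrier alone makes it sink 7 to 13 mm
- saline: bystander, loose: white bottle with blue cap, 52 mm across, 125 mm high; origin at the centre of its underside
- timer: bystander, loose: small white timer, 58 x 68 x 18 mm, with a dark display; origin at the centre of its underside
- kit_box: bystander, loose: white and green carton, 60 x 115 x 42 mm; origin at the centre of its underside
- stain: bystander, loose: yellow bottle with white cap, 40 mm across, 85 mm high; origin at the centre of its underside
There are look-alikes about, which are no part of the job. Of the things that look like the carrier, take the one that is farthest to the robot's right at the start.

How it is judged:
By the outcome, as a careful person would: the job done as asked, in the order asked, and still so for the second after the job is handed in, with the robot touching nothing.
It also fails if it takes over 64 s, if anything falls off the work surface, if the arm or the gripper's body presses on something with over 40 N, if the wrist force passes 120 N, or if a joint passes its speed limit or range.

## Working session

There is one attempt and no reset: what is moved stays moved. The work goes in short steps, Python scripts to look and compute and a tool call to move; the robot and the scene stay as the last step left them, time stands still between calls to the robot, and variables do not carry over. Pictures are saved under pics/ and viewed, and the job is handed in when it is done.

Besides the shell and the picture viewer there is one more tool, called as name([rows], argument=value, ...), one row to a line, values as JSON. servo_tool: Moves the arm, as the interface text tells. Its arguments: {"type":"object","properties":{"moves":{"type":"array","items":{"type":"object","properties":{"offset":{"type":"array","items":{"type":"number"}},"rotation":{"type":"array","items":{"type":"number"}},"hand":{"type":"number"}}}},"squeeze":{"type":"number"}},"required":["moves"]}

```bash
ls; mkdir -p pics; cat > h.py <<'E'
import numpy as np, cv2
from plant import *
def K(p):
    h=p['image'].shape[0]; f=h/2/np.tan(np.radians(p['vfov'])/2); return f
def proj(p,X):
    R=np.array(p['attitude']);o=np.array(p['origin']);c=(np.atleast_2d(X)-o)@R
    s=c[:,:2]/c[:,2:];r2=(s**2).sum(1,keepdims=True);d=s*(1+p['k1']*r2)
    return d*K(p)+[p['cx'],p['cy']]
def ray(p,uv):
    d=(np.array(uv,float)-[p['cx'],p['cy']])/K(p);s=d.copy()
    for _ in range(30): s=d/(1+p['k1']*(s@s))
    R=np.array(p['attitude']);v=R@np.array([s[0],s[1],1]);return np.array(p['origin']),v/np.linalg.norm(v)
def atz(p,uv,z):
    o,v=ray(p,uv);return o+v*(z-o[2])/v[2]
def tri(rs):
    A=0;b=0
    for o,v in rs:
        M=np.eye(3)-np.outer(v,v);A=A+M;b=b+M@o
    x=np.linalg.solve(A,b);return x,[np.linalg.norm((np.eye(3)-np.outer(v,v))@(x-o)) for o,v in rs]
def save(p,n,scale=1.4):
    cv2.imwrite('pics/'+n,cv2.resize(p['image'][:,:,::-1],None,fx=scale,fy=scale,interpolation=cv2.INTER_CUBIC))
E
python3 - <<'E'
from h import *
import pickle
s=get_state();print(s)
ps={}
for n in ['scene','side','wrist']:
    p=get_image(n);ps[n]=p;save(p,n+'0.png')
    print(n,p['vfov'],p['cx'],p['cy'],p['k1'],p['origin'],p['attitude'])
    for l in ['carrier','carrier_weight','carrier_grip','carrier_seat','scale','scale_under_bar','scale_arm','saline','timer','kit_box','stain']:
        print(l,[(np.round(b['xy']),round(b['score'],2)) for b in boxes_of(p,l)])
pickle.dump(ps,open('p0.pkl','wb'))
E
```

```text
pics
{'time_s': 0.0, 'qpos': array([ 9.87925639e-01,  2.21244867e-01,  1.52761719e+00,  2.50736745e-05,
        1.39469870e+00, -1.26083516e-01]), 'joint_vel': array([-1.76573249e-03, -2.10170098e-03,  1.88540639e-04, -6.28335805e-04,
        5.97909461e-04, -1.66013071e-05]), 'effort': array([-2.69923192e-03, -4.96893954e+01, -3.89396060e+01, -5.11567196e-04,
        1.10886039e-02,  3.36516734e-07]), 'position': array([0.27531654, 0.56041667, 0.23018442]), 'ee_rot': array([[ 4.41069846e-01, -1.10389817e-03, -8.97472101e-01],
       [ 8.97470663e-01, -1.62955288e-03,  4.41071144e-01],
       [-1.94937588e-03, -9.99998063e-01,  2.71969583e-04]]), 'wrist_force': array([-0.23285996,  0.07655422, -0.97170641]), 'wrist_torque': array([-0.03386124, -0.00501884,  0.02124739]), 'grip_width': 0.0856392578750097}
scene 56.25579847172067 285.23849003330815 213.5659074981852 -0.06577185395181406 [ 0.21306186 -0.53861125  0.67996866] [[ 0.78906059 -0.40545386  0.461509  ]
 [-0.6142283  -0.50806464  0.60381613]
 [-0.01034318 -0.7599194  -0.64993502]]
carrier [(array([329., 321.]), 0.96), (array([
[... 1094 characters left out ...]
cale_under_bar [(array([250., 220.]), 0.87)]
scale_arm [(array([243., 144.]), 0.8), (array([336., 231.]), 0.47)]
saline [(array([310., 306.]), 0.93)]
timer [(array([337., 233.]), 0.68), (array([318., 180.]), 0.66)]
kit_box [(array([276., 168.]), 0.94)]
stain [(array([244., 316.]), 0.59)]
wrist 61.10672914556364 277.6173212258229 213.04005114528226 -0.08987962749834139 [0.20005097 0.59801899 0.37505668] [[ 4.40830922e-01  8.48712831e-01  2.92155146e-01]
 [ 8.97589901e-01 -4.16577665e-01 -1.44206169e-01]
 [-6.84317943e-04  3.25806047e-01 -9.45436382e-01]]
carrier []
carrier_weight []
carrier_grip []
carrier_seat []
scale []
scale_under_bar []
scale_arm []
saline []
timer []
kit_box []
stain []
```

View pics/scene0.png

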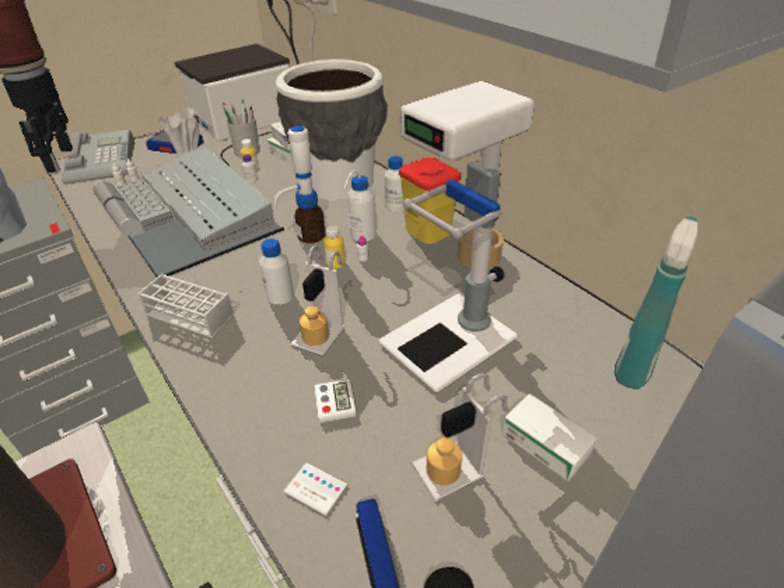

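View pics/side0.png

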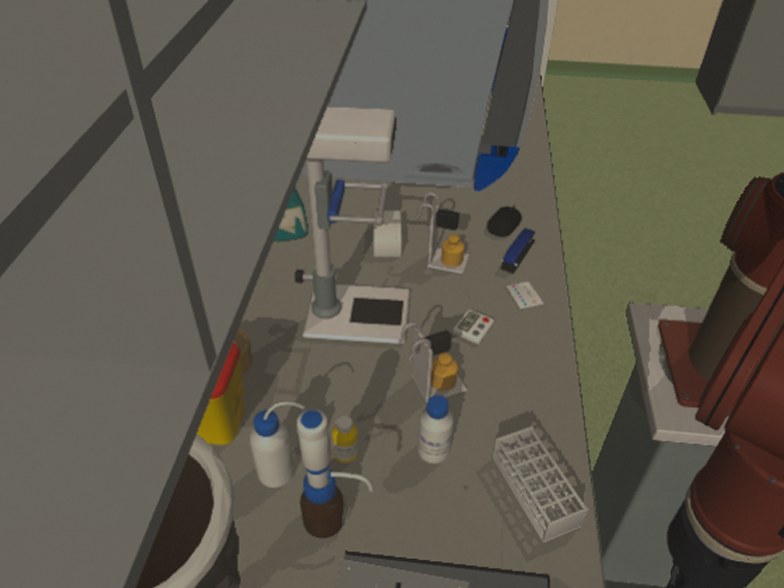

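Scene shows two carriers: near one at about (329,320) px, far one at (229,220); the scale is at (320,240). In side the right-hand (−y) one is at about (315,178). I'll zoom in.

```bash
python3 - <<'E'
import pickle,cv2,numpy as np
ps=pickle.load(open('p0.pkl','rb'))
def crop(n,x0,y0,w,h,s,out):
    im=ps[n]['image'][y0:y0+h,x0:x0+w,::-1];im=cv2.resize(im,None,fx=s,fy=s,interpolation=cv2.INTER_CUBIC)
    for k in range(0,w,10): cv2.putText(im,str(x0+k),(k*s,8),0,.3,(0,0,255),1);cv2.line(im,(k*s,10),(k*s,15),(0,0,255),1)
    for k in range(0,h,10): cv2.putText(im,str(y0+k),(0,k*s+4),0,.3,(0,0,255),1)
    cv2.imwrite('pics/'+out,im)
crop('scene',285,260,100,100,6,'c1.png');crop('side',290,130,60,70,8,'c2.png')
crop('scene',265,120,115,100,6,'c3.png');crop('side',220,120,75,60,8,'c4.png')
crop('scene',265,190,115,95,6,'c5.png');crop('side',210,180,90,70,8,'c6.png')
E
```

```text
(no output)
```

View pics/c1.png

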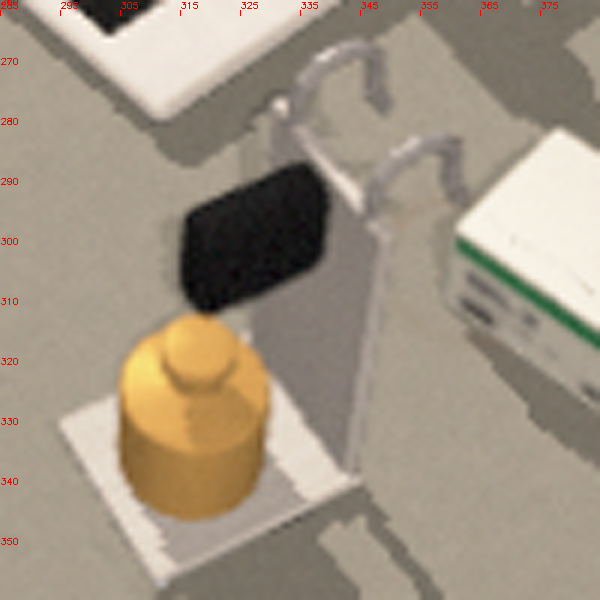

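View pics/c2.png

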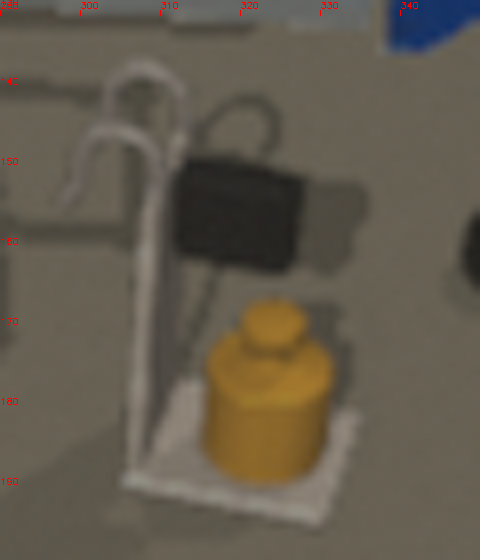

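View pics/c3.png

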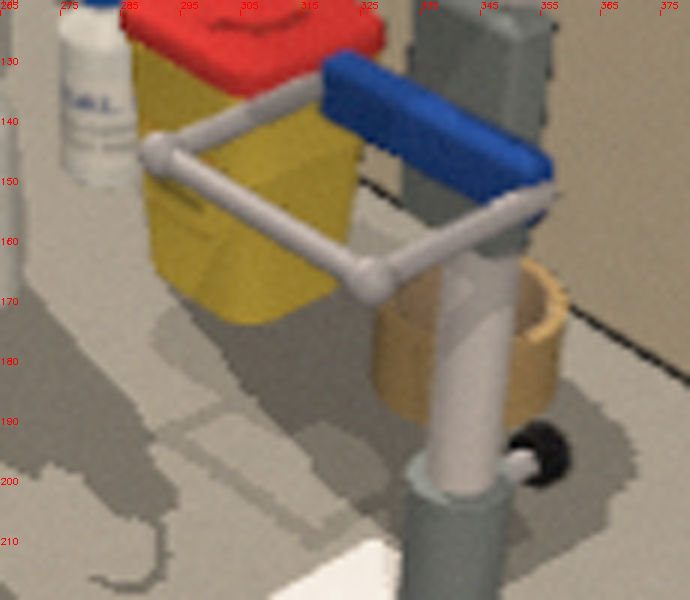

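View pics/c4.png

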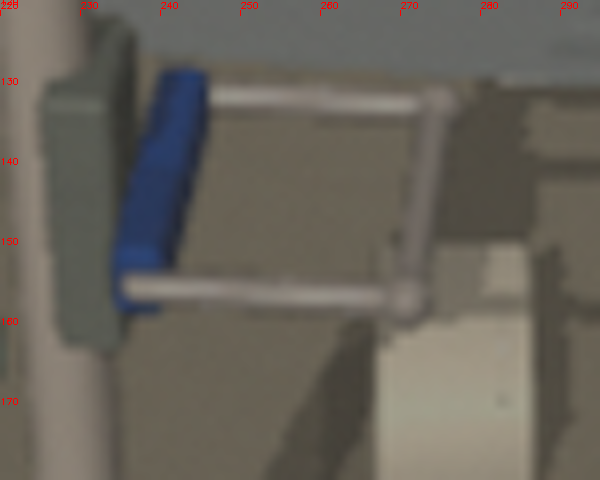

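View pics/c5.png

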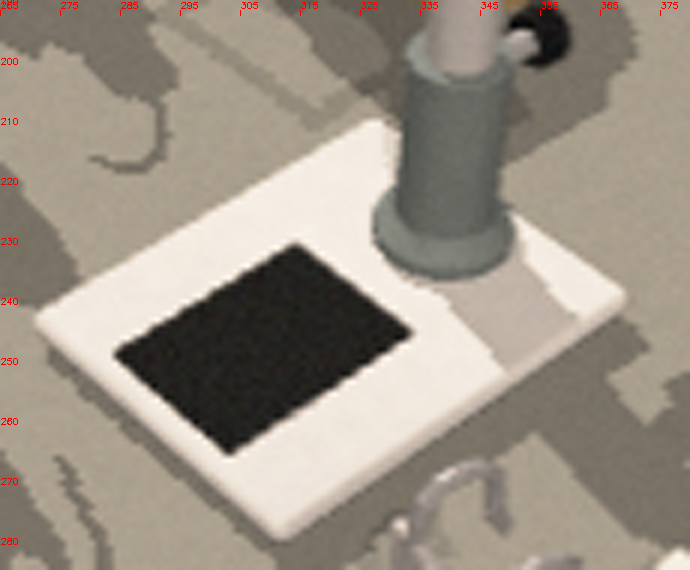

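View pics/c6.png

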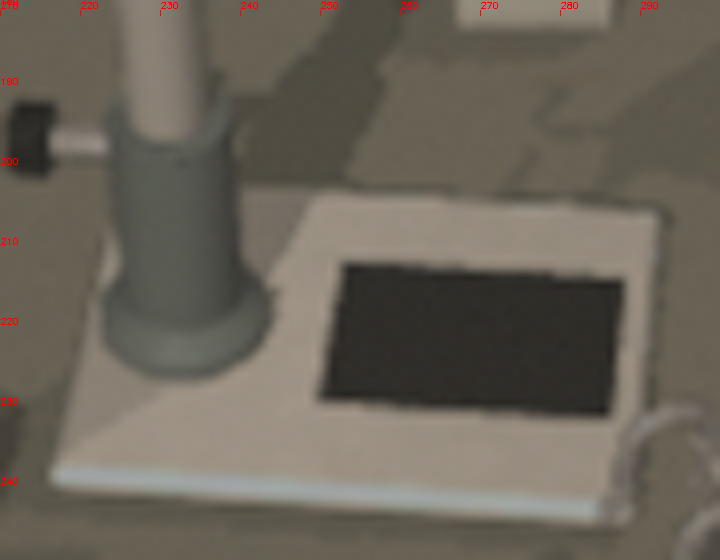

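```bash
cat > fit.py <<'E'
from h import *
import pickle
from scipy.optimize import least_squares
ps=pickle.load(open('p0.pkl','rb'))
def T(q,L): 
    c,s=np.cos(q[2]),np.sin(q[2]);L=np.array(L)/1000
    return np.c_[q[0]+c*L[:,0]-s*L[:,1],q[1]+s*L[:,0]+c*L[:,1],L[:,2]]
car={'scene':[([-72,33,6],(295,330.8)),([-72,-33,6],(312.3,356)),([6,-33,6],(344.5,340.3)),([3,30,130],(331.7,276.7)),([3,-30,130],(348.3,298.7))],
 'side':[([6,33,6],(305.6,189.7)),([-72,33,6],(330.3,194.5)),([-72,-33,6],(334.8,181.3)),([3,30,130],(309.4,151.9))]}
sc={'scene':[([-160,75,15],(270.8,243)),([-160,-75,15],(311.7,278.3)),([35,-75,15],(369.5,238.8))],
 'side':[([35,75,15],(216.5,238.3)),([-160,75,15],(285.6,242.5)),([-160,-75,15],(292,206))]}
ball={'scene':[([-110,50,0],(291.3,145.5)),([-110,-50,0],(326.7,166.7))],'side':[([-110,-50,0],(275,132.9)),([-110,50,0],(270.6,157.5))]}
def res(q,d,h=0):
    return np.concatenate([(proj(ps[n],T(q,[l for l,_ in v])+[0,0,h])-[u for _,u in v]).ravel() for n,v in d.items()])
c=least_squares(res,[.45,-.2,0],args=(car,));print('car',c.x,np.round(c.fun,1))
s=least_squares(res,[.6,0,0],args=(sc,));print('scale',s.x,np.round(s.fun,1))
b=least_squares(lambda q:np.r_[res(q[:3],sc),res(q[:3],ball,q[3])],[.6,0,0,.25]);print('scale+bar',b.x,np.round(b.fun,1))
q2=least_squares(lambda q:res(q[:3],ball,q[3]),[.6,0,0,.25]);print('ball',q2.x,np.round(q2.fun,1))
for k in (-50,50):
    i=0 if k==50 else 1
    print(k,tri([ray(ps['scene'],ball['scene'][i][1]),ray(ps['side'],ball['side'][1-i][1])]), T(b.x,[[-110,k,b.x[3]*1000]]))
E
python3 fit.py
```

```text
car [ 0.55319799 -0.24673829 -0.18023991] [-1.1 -0.8 -1.5  1.1  1.3 -0.7 -0.5 -0.6  1.8  1.  -0.4 -0.8  0.4 -0.5
  0.5 -0.8 -0.9  3. ]
scale [ 0.75447461 -0.049864    0.02694483] [-1.1 -1.5  0.1  0.2  1.7 -0.5 -1.6 -0.3  2.7  0.7  0.1 -1. ]
scale+bar [ 0.75358682 -0.04942199  0.02728622  0.27192901] [-1.5 -1.4 -0.3  0.3  1.3 -0.4 -1.3 -0.1  3.   0.8  0.4 -0.9  0.7  0.1
  0.1  0.2 -0.8  0.  -0.5 -0.4]
ball [ 0.7525086  -0.04858906  0.03129618  0.27222989] [ 0.1  0.1 -0.4  0.1 -0.4  0.   0.  -0.4]
-50 (array([ 0.64369152, -0.10270592,  0.27247674]), [np.float64(0.0007184605043697646), np.float64(0.0007184605043696027)]) [[ 0.64499191 -0.10240449  0.27192901]]
50 (array([ 0.64117613, -0.00125337,  0.27194093]), [np.float64(0.0002519871652907022), np.float64(0.0002519871652909329)]) [[ 0.64226363 -0.00244171  0.27192901]]
```

servo_tool([
  {"offset":[0.005,-0.02,0.02],"rotation":[0,0,0.014],"hand":-1},
  {"offset":[0.01,-0.04,0.02],"rotation":[0,0,0.014],"hand":-1},
  {"offset":[0.01,-0.042,0.02],"rotation":[0,0,0.014],"hand":-1},
  {"offset":[0.01,-0.042,0.02],"rotation":[0,0,0.014],"hand":-1},
  {"offset":[0.01,-0.042,0.01],"rotation":[0,0,0.014],"hand":-1},
  {"offset":[0.01,-0.042,0],"rotation":[0,0,0.014],"hand":-1},
  {"offset":[0.01,-0.042,0],"rotation":[0,0,0.014],"hand":-1},
  {"offset":[0.01,-0.042,0],"rotation":[0,0,0.014],"hand":-1},
  {"offset":[0.01,-0.042,0],"rotation":[0,0,0.014],"hand":-1},
  {"offset":[0.01,-0.042,0],"rotation":[0,0,0.014],"hand":-1},
  {"offset":[0.01,-0.042,0],"rotation":[0,0,0.014],"hand":-1},
  {"offset":[0.01,-0.042,0],"rotation":[0,0,0.014],"hand":-1},
  {"offset":[0.01,-0.042,0],"rotation":[0,0,0.014],"hand":-1},
  {"offset":[0.01,-0.042,0],"rotation":[0,0,0.014],"hand":-1},
  {"offset":[0.01,-0.042,0],"rotation":[0,0,0.014],"hand":-1},
  {"offset":[0.01,-0.042,0],"rotation":[0,0,0.014],"hand":-1},
  {"offset":[0.01,-0.042,-0.01],"rotation":[0,0,0.014],"hand":-1},
  {"offset":[0.01,-0.042,-0.02],"rotation":[0,0,0.014],"hand":-1},
  {"offset":[0.01,-0.042,-0.02],"rotation":[0,0,0.014],"hand":-1},
  {"offset":[0.01,-0.03,-0.02],"rotation":[0,0,0.014],"hand":-1},
])

```text
time_s: 3.8
position: [0.4707, -0.2458, 0.2507]
ee_rot: [[0.177, 0.001, -0.984], [0.984, -0.001, 0.177], [-0.001, -1.0, -0.001]]
wrist_force: [0.9, 0.7, 0.3]
grip_width: 0.0853
```

servo_tool([
  {"offset":[0,-0.012,0],"hand":-1},
  {"offset":[0,0,0],"hand":-1},
  {"offset":[0,0,0],"hand":-1},
])

```text
schema error: expected keys offset, rotation, hand
```

```bash
python3 - <<'E'
from h import *
import pickle
p=get_image('wrist');save(p,'w1.png');pickle.dump(p,open('w1.pkl','wb'));s=get_state();print(s['time_s'],s['position'],s['wrist_force'],p['origin'])
def T(q,L): 
    c,s=np.cos(q[2]),np.sin(q[2]);L=np.array(L)/1000
    return np.c_[q[0]+c*L[:,0]-s*L[:,1],q[1]+s*L[:,0]+c*L[:,1],L[:,2]]
print(proj(p,T([.553,-.2467,-.18],[[-72,33,6],[-72,-33,6],[6,-33,6],[6,33,6],[-46,0,130],[-40,0,70],[3,30,130],[3,-30,130]])).round())
E
```

```text
3.85 [ 0.46998646 -0.24823621  0.24626373] [-3.58247944 -1.39816801 -1.79718839] [ 0.38769724 -0.23081174  0.39442793]
[[320. 179.]
 [261. 179.]
 [262. 243.]
 [317. 243.]
 [295. 246.]
 [292. 226.]
 [329. 298.]
 [259. 298.]]
```

View pics/w1.png

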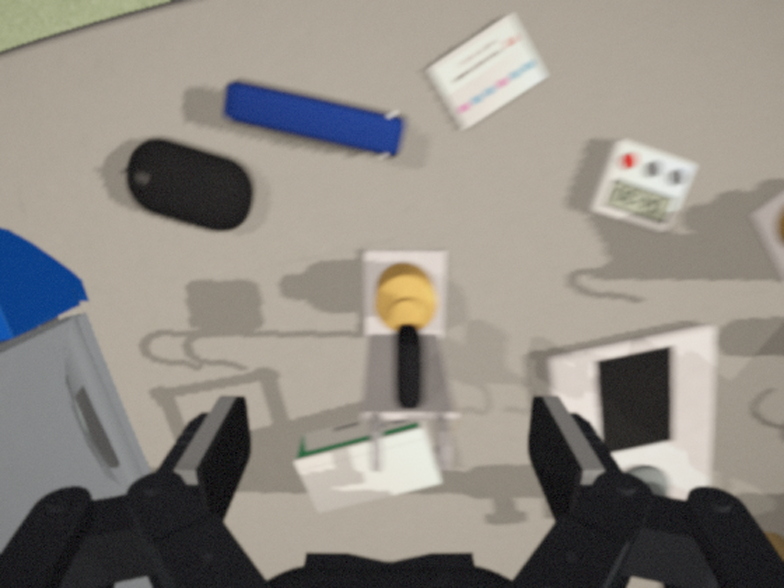

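```bash
python3 - <<'E'
from h import *
import pickle
ps=pickle.load(open('p0.pkl','rb'));w=pickle.load(open('w1.pkl','rb'))
for u in [(420/1.4,178/1.4),(470/1.4,185/1.4),(480/1.4,188/1.4)]:
    print([atz(ps['side'],u,z).round(3) for z in (0,.1,.2)])
for u in [(85/1.4,320/1.4),(150/1.4,470/1.4),(0,230/1.4)]:
    print([atz(w,u,z).round(3) for z in (0,.1,.2)])
for u in [(600/1.4,588/1.4),(735/1.4,310/1.4)]:
    print([atz(ps['scene'],u,z).round(3) for z in (0,.1,.2,.3)])
p=get_image('wrist');save(p,'w2.png');pickle.dump(p,open('w2.pkl','wb'));s=get_state();print(s['time_s'],s['position'],s['wrist_force'])
im=p['image'][120:350,220:370,::-1];cv2.imwrite('pics/w2c.png',cv2.resize(im,None,fx=4,fy=4,interpolation=cv2.INTER_CUBIC)[:, :600][:800])
E
```

```text
[array([ 0.609, -0.56 ,  0.   ]), array([ 0.6  , -0.404,  0.1  ]), array([ 0.591, -0.248,  0.2  ])]
[array([ 0.482, -0.544,  0.   ]), array([ 0.487, -0.39 ,  0.1  ]), array([ 0.492, -0.236,  0.2  ])]
[array([ 0.456, -0.533,  0.   ]), array([ 0.464, -0.38 ,  0.1  ]), array([ 0.472, -0.227,  0.2  ])]
[array([ 0.494, -0.523,  0.   ]), array([ 0.467, -0.449,  0.1  ]), array([ 0.44 , -0.375,  0.2  ])]
[array([ 0.657, -0.52 ,  0.   ]), array([ 0.589, -0.446,  0.1  ]), array([ 0.52 , -0.373,  0.2  ])]
[array([ 0.403, -0.571, -0.   ]), array([ 0.399, -0.485,  0.1  ]), array([ 0.395, -0.399,  0.2  ])]
[array([ 0.557, -0.476,  0.   ]), array([ 0.506, -0.485,  0.1  ]), array([ 0.456, -0.494,  0.2  ]), array([ 0.405, -0.504,  0.3  ])]
[array([ 1.172, -0.328,  0.   ]), array([ 1.031, -0.359,  0.1  ]), array([ 0.89, -0.39,  0.2 ]), array([ 0.749, -0.421,  0.3  ])]
3.9 [ 0.4693738  -0.2455798   0.24733696] [-1.10184128  0.33170872 -0.42494936]
```

View pics/w2c.png

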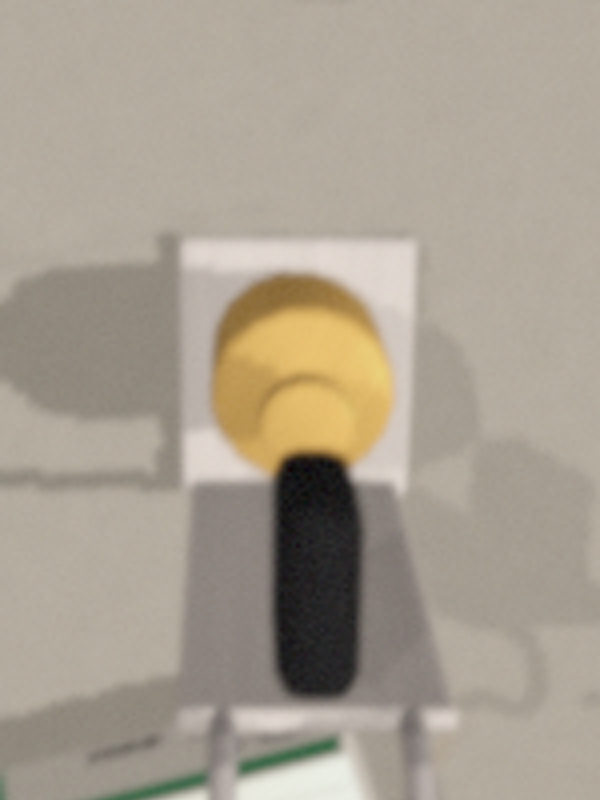

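```bash
cat > fit2.py <<'E'
import fit
from fit import *
w=pickle.load(open('w2.pkl','rb'));ps['w']=w
d=dict(w=[([-72,33,6],(324.2,180)),([-72,-33,6],(265,180)),([3,30,130],(334.5,299)),([3,-30,130],(264.5,299))])
r=least_squares(res,[.55,-.247,-.18],args=(d,));print('wrist only',r.x,r.fun.round(1))
d.update(car);r=least_squares(res,[.55,-.247,-.18],args=(d,),loss='soft_l1');print('all',r.x,r.fun.round(1))
g=T(r.x,[[-28,0,112]])[0];print('grip',g)
ln=0.26
c,s=np.cos(r.x[2]),np.sin(r.x[2]);y=np.array([c*np.sin(ln),s*np.sin(ln),-np.cos(ln)])
print('TCP target',g+.019*y,'above',g+.019*y-.1*y,'lean axis (car y)',-s,c)
print(get_state()['position'])
E
python3 fit2.py|tail -5
```

```text
all [ 0.55202649 -0.24461122 -0.17968892] [-0.  -0.2 -0.4 -0.3 -0.   1.2 -0.6  1.3 -2.3 -1.2 -2.7  0.7  0.  -1.1
 -1.7 -1.   0.4  0.6 -0.  -0.3  0.8 -0.   0.8 -0.3 -0.5  3.5]
grip [ 0.52447731 -0.23960697  0.112     ]
TCP target [ 0.52928319 -0.24047995  0.09363859] above [ 0.50398905 -0.23588531  0.19027759] lean axis (car y) 0.17872351036429274 0.9838993377592367
[ 0.4693738  -0.2455798   0.24733696]
```

servo_tool([
  {"offset":[0.006,0.002,-0.009],"rotation":[-0.0078,-0.0427,0],"hand":-1},
  {"offset":[0.006,0.002,-0.01],"rotation":[-0.0078,-0.0427,0],"hand":-1},
  {"offset":[0.006,0.002,-0.01],"rotation":[-0.0078,-0.0427,0],"hand":-1},
  {"offset":[0.006,0.001,-0.01],"rotation":[-0.0078,-0.0427,0],"hand":-1},
  {"offset":[0.006,0.001,-0.01],"rotation":[-0.0078,-0.0427,0],"hand":-1},
  {"offset":[0.004,0.001,-0.008],"rotation":[-0.0078,-0.0427,0],"hand":-1},
  {"offset":[0,0,0],"rotation":[0,0,0],"hand":-1},
  {"offset":[0,0,0],"rotation":[0,0,0],"hand":-1},
  {"offset":[0,0,0],"rotation":[0,0,0],"hand":-1},
])

```text
time_s: 4.8
position: [0.5052, -0.2343, 0.1956]
ee_rot: [[0.176, 0.254, -0.951], [0.984, -0.047, 0.169], [-0.002, -0.966, -0.258]]
wrist_force: [0.1, 0.1, 0.3]
grip_width: 0.0852
```

servo_tool([
  {"offset":[0.0024,-0.0006,-0.0102],"rotation":[0,0,0],"hand":-0.6},
  {"offset":[0.0024,-0.0006,-0.0102],"rotation":[0,0,0],"hand":-0.4},
  {"offset":[0.0024,-0.0006,-0.0102],"rotation":[0,0,0],"hand":-0.3},
  {"offset":[0.0024,-0.0006,-0.0102],"rotation":[0,0,0],"hand":-0.3},
  {"offset":[0.0024,-0.0006,-0.0102],"rotation":[0,0,0],"hand":-0.3},
  {"offset":[0.0024,-0.0006,-0.0102],"rotation":[0,0,0],"hand":-0.3},
  {"offset":[0.0024,-0.0006,-0.0102],"rotation":[0,0,0],"hand":-0.3},
  {"offset":[0.0024,-0.0006,-0.0102],"rotation":[0,0,0],"hand":-0.3},
  {"offset":[0.0024,-0.0006,-0.0102],"rotation":[0,0,0],"hand":-0.3},
  {"offset":[0.0024,-0.0006,-0.0102],"rotation":[0,0,0],"hand":-0.3},
  {"offset":[0,0,0],"rotation":[0,0,0],"hand":-0.3},
  {"offset":[0,0,0],"rotation":[0,0,0],"hand":-0.3},
  {"offset":[0,0,0],"rotation":[0,0,0],"hand":-0.3},
])

```text
time_s: 6.1
position: [0.529, -0.2403, 0.0929]
ee_rot: [[0.176, 0.254, -0.951], [0.984, -0.047, 0.17], [-0.001, -0.966, -0.258]]
wrist_force: [-0.4, 0.2, -0.9]
grip_width: 0.0554
```

```bash
python3 - <<'E'
from h import *
p=get_image('wrist');save(p,'w3.png');s=get_state();print(s['time_s'],s['position'],s['wrist_force'],s['wrist_torque'])
E
```

```text
6.15 [ 0.52907212 -0.24035836  0.09300972] [ 0.20962746  0.85775036 -0.08060647] [0.04208426 0.15927177 0.01777914]
```

View pics/w3.png

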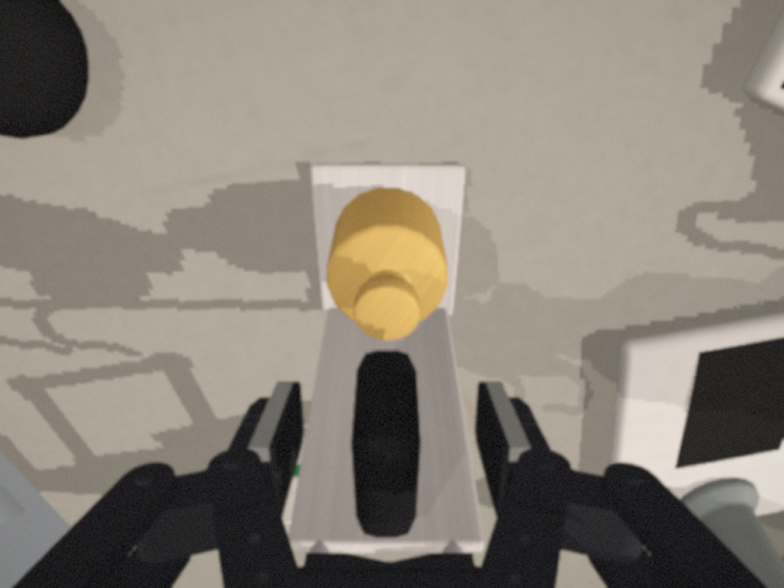

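The grip block (x≈388, rows 350–535 in the enlarged picture) sits centred between the pads. I'll close on it.

servo_tool([
  {"offset":[0,0,0],"rotation":[0,0,0],"hand":0.2},
  {"offset":[0,0,0],"rotation":[0,0,0],"hand":0.5},
  {"offset":[0,0,0],"rotation":[0,0,0],"hand":0.9},
  {"offset":[0,0,0],"rotation":[0,0,0],"hand":0.9},
  {"offset":[0,0,0],"rotation":[0,0,0],"hand":0.9},
  {"offset":[0,0,0],"rotation":[0,0,0],"hand":0.9},
], squeeze=70)

```text
time_s: 6.75
position: [0.5289, -0.2403, 0.0927]
ee_rot: [[0.176, 0.254, -0.951], [0.984, -0.047, 0.17], [-0.001, -0.966, -0.258]]
wrist_force: [-1.2, -0.5, 3.4]
grip_width: 0.0167
```

servo_tool([
  {"offset":[0,0,0.004],"rotation":[0,0,0],"hand":0.9},
  {"offset":[0,0,0.008],"rotation":[0,0,0],"hand":0.9},
  {"offset":[0,0,0.01],"rotation":[0,0,0],"hand":0.9},
  {"offset":[0,0,0.01],"rotation":[0,0,0],"hand":0.9},
  {"offset":[0,0,0.01],"rotation":[0,0,0],"hand":0.9},
  {"offset":[0,0,0.008],"rotation":[0,0,0],"hand":0.9},
  {"offset":[0,0,0],"rotation":[0,0,0],"hand":0.9},
  {"offset":[0,0,0],"rotation":[0,0,0],"hand":0.9},
  {"offset":[0,0,0],"rotation":[0,0,0],"hand":0.9},
])

```text
time_s: 7.65
position: [0.5282, -0.2398, 0.1417]
ee_rot: [[0.176, 0.252, -0.951], [0.984, -0.046, 0.17], [-0.001, -0.967, -0.257]]
wrist_force: [0.5, 0.4, -4.0]
grip_width: 0.0172
```

```bash
python3 - <<'E'
from h import *
F=[]
for i in range(5):
    p=get_image('wrist');s=get_state();F.append(np.r_[s['wrist_force'],s['wrist_torque']])
print(np.mean(F,0).round(2),np.std(F,0).round(2),s['grip_width'],s['position'],s['time_s'])
save(p,'w4.png')
E
```

```text
[-0.1   0.13 -2.92  0.04  0.26  0.01] [0.41 0.62 0.2  0.02 0.03 0.02] 0.017575649723644976 [ 0.52844786 -0.23992877  0.14180757] 7.9
```

View pics/w4.png

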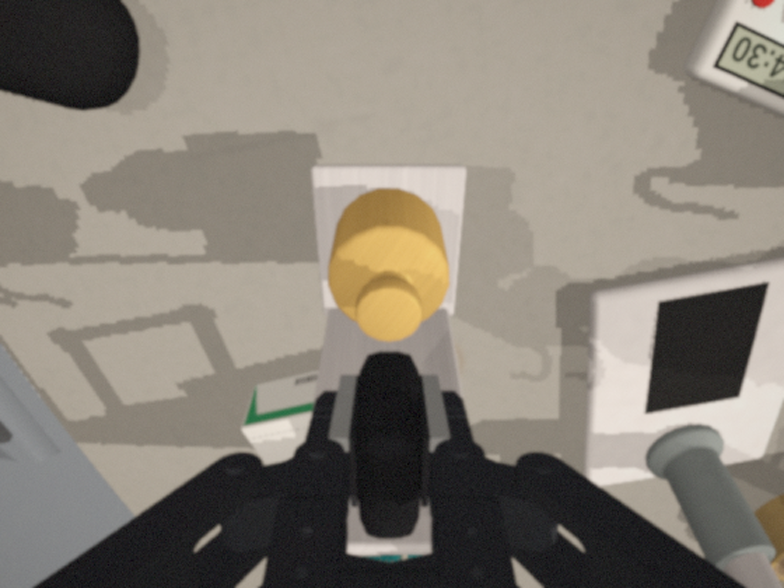

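```bash
cat > plan.py <<'E'
from h import *
from scipy.spatial.transform import Rotation as Ro
Rz=lambda a:Ro.from_euler('z',a).as_matrix();Ry=lambda a:Ro.from_euler('y',a).as_matrix()
# grasp
Pg=np.array([.5290,-.2403,.0929]);Rg=np.array([[.176,.254,-.951],[.984,-.047,.17],[-.001,-.966,-.258]])
U,_,V=np.linalg.svd(Rg);Rg=U@V
Rc=Rz(-.1797);Pc=np.array([.5520,-.2446,0])
Rrel=Rg.T@Rc; prel=Rg.T@(Pc-Pg)   # carrier in tool
seat=np.array([.017,0,.144])
BAR=np.array([.6425,-.0518,.272]);YAW=.029
def tool_for(seatpos,tilt=np.radians(24.2),yaw=YAW):
    R=Rz(yaw)@Ry(-tilt);P=np.array(seatpos)-R@seat
    Rt=R@Rrel.T;return P-Rt@prel,Rt
def seat_of(s):
    R=np.array(s['ee_rot'])@Rrel;return np.array(s['position'])+np.array(s['ee_rot'])@(prel+Rrel@seat),R
def delta(s,target):
    P,R=target;return (P-s['position']).round(4),Ro.from_matrix(R@np.array(s['ee_rot']).T).as_rotvec().round(4)
E
python3 - <<'E'
from plan import *
s=get_state()
print(seat_of(s)[0])
for d in ([-.09,0,.04],[0,0,.04],[0,0,0]):
    t=tool_for(BAR+np.array(d));print(d,t[0].round(4),delta(s,t))
E
```

```text
[ 0.56824299 -0.24730408  0.19284865]
[-0.09, 0, 0.04] [ 0.5366 -0.0521  0.2488] (array([0.0082, 0.1878, 0.107 ]), array([-0.0325, -0.4233,  0.2052]))
[0, 0, 0.04] [ 0.6266 -0.0521  0.2488] (array([0.0982, 0.1878, 0.107 ]), array([-0.0325, -0.4233,  0.2052]))
[0, 0, 0] [ 0.6266 -0.0521  0.2088] (array([0.0982, 0.1878, 0.067 ]), array([-0.0325, -0.4233,  0.2052]))
```

servo_tool([
  {"offset":[0,0,0.012],"rotation":[0,0,0],"hand":0.9},
  {"offset":[0,0,0.022],"rotation":[0,0,0],"hand":0.9},
  {"offset":[0,0,0.025],"rotation":[0,0,0],"hand":0.9},
  {"offset":[0,0,0.024],"rotation":[0,0,0],"hand":0.9},
  {"offset":[0,0.008,0.016],"rotation":[-0.0025,-0.0325,0.0158],"hand":0.9},
  {"offset":[0,0.0157,0.008],"rotation":[-0.0025,-0.0325,0.0158],"hand":0.9},
  {"offset":[0,0.0157,0],"rotation":[-0.0025,-0.0325,0.0158],"hand":0.9},
  {"offset":[0,0.0157,0],"rotation":[-0.0025,-0.0325,0.0158],"hand":0.9},
  {"offset":[0.001,0.0157,0],"rotation":[-0.0025,-0.0325,0.0158],"hand":0.9},
  {"offset":[0.001,0.0157,0],"rotation":[-0.0025,-0.0325,0.0158],"hand":0.9},
  {"offset":[0.001,0.0157,0],"rotation":[-0.0025,-0.0325,0.0158],"hand":0.9},
  {"offset":[0.001,0.0157,0],"rotation":[-0.0025,-0.0325,0.0158],"hand":0.9},
  {"offset":[0.001,0.0157,0],"rotation":[-0.0025,-0.0325,0.0158],"hand":0.9},
  {"offset":[0.001,0.0157,0],"rotation":[-0.0025,-0.0325,0.0158],"hand":0.9},
  {"offset":[0.001,0.0157,0],"rotation":[-0.0025,-0.0325,0.0158],"hand":0.9},
  {"offset":[0.001,0.0157,0],"rotation":[-0.0025,-0.0325,0.0158],"hand":0.9},
  {"offset":[0,0.0071,0],"rotation":[-0.0025,-0.0325,0.0158],"hand":0.9},
  {"offset":[0,0,0],"rotation":[0,0,0],"hand":0.9},
  {"offset":[0,0,0],"rotation":[0,0,0],"hand":0.9},
  {"offset":[0,0,0],"rotation":[0,0,0],"hand":0.9},
])

```text
time_s: 9.9
position: [0.537, -0.0528, 0.2501]
ee_rot: [[-0.03, 0.631, -0.775], [1.0, 0.017, -0.025], [-0.003, -0.775, -0.632]]
wrist_force: [-0.6, -0.2, -3.6]
grip_width: 0.0174
```

```bash
cat > look.py <<'E'
import sys,pickle
from plan import *
tag=sys.argv[1]
ps={};F=[]
for n in ['scene','side','wrist']:
    ps[n]=get_image(n);s=get_state();F.append(np.r_[s['wrist_force'],s['wrist_torque']])
pickle.dump(ps,open(tag+'.pkl','wb'))
print(s['time_s'],s['position'],s['qpos'].round(2),np.mean(F,0).round(2))
print('seat',seat_of(s)[0],'rel bar',(seat_of(s)[0]-BAR).round(4),'delta to bar+.04 / bar',delta(s,tool_for(BAR+[0,0,.04])),delta(s,tool_for(BAR)))
def crop(n,x0,y0,w,h,k):
    im=cv2.resize(ps[n]['image'][y0:y0+h,x0:x0+w,::-1],None,fx=k,fy=k,interpolation=cv2.INTER_CUBIC)
    for a in range(0,w,10): cv2.putText(im,str(x0+a),(a*k,8),0,.3,(0,0,255),1)
    for a in range(0,h,10): cv2.putText(im,str(y0+a),(0,a*k+4),0,.3,(0,0,255),1)
    cv2.imwrite(f'pics/{tag}_{n}.png',im)
crop('scene',240,90,130,130,4);crop('side',215,80,130,110,6);save(ps['wrist'],tag+'_w.png',1.2)
R=seat_of(s)
# predicted carrier points in images
Rcw=R[1];P=R[0]-Rcw@seat
pts=np.array([[17,20,155],[17,-20,155],[36,20,118],[36,-20,118],[6,33,6],[6,-33,6],[3,30,130],[3,-30,130]])/1000
for n in ['scene','side']: print(n,proj(ps[n],pts@Rcw.T+P).round(1).tolist())
E
python3 look.py L1
```

```text
10.05 [ 0.53687664 -0.05274153  0.24961408] [-0.42 -0.52  2.29  0.4   0.78 -2.22] [ 0.3  -0.85 -3.33 -0.03  0.72 -0.01]
seat [ 0.55278687 -0.05237159  0.31278026] rel bar [-0.0897 -0.0006  0.0408] delta to bar+.04 / bar (array([ 0.0897,  0.0006, -0.0008]), array([ 0.0006, -0.0002,  0.0005])) (array([ 0.0897,  0.0006, -0.0408]), array([ 0.0006, -0.0002,  0.0005]))
scene [[260.8, 144.8], [274.9, 154.0], [275.6, 151.2], [289.5, 160.1], [280.2, 193.1], [301.2, 208.6], [257.2, 156.8], [277.8, 170.9]]
side [[313.4, 134.0], [313.9, 124.4], [298.5, 142.8], [299.5, 133.1], [289.0, 184.4], [290.8, 167.9], [313.6, 147.1], [314.4, 132.5]]
```

View pics/L1_scene.png

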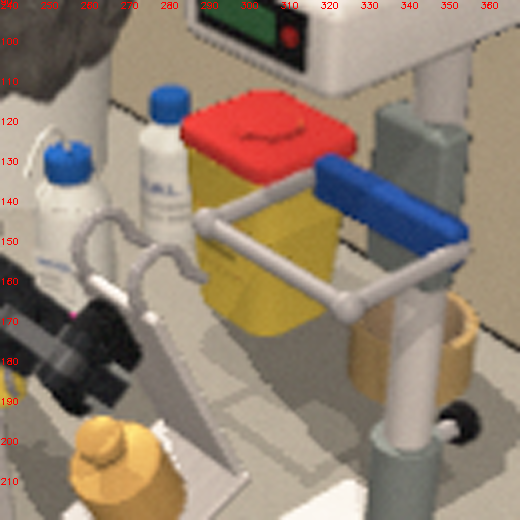

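View pics/L1_side.png

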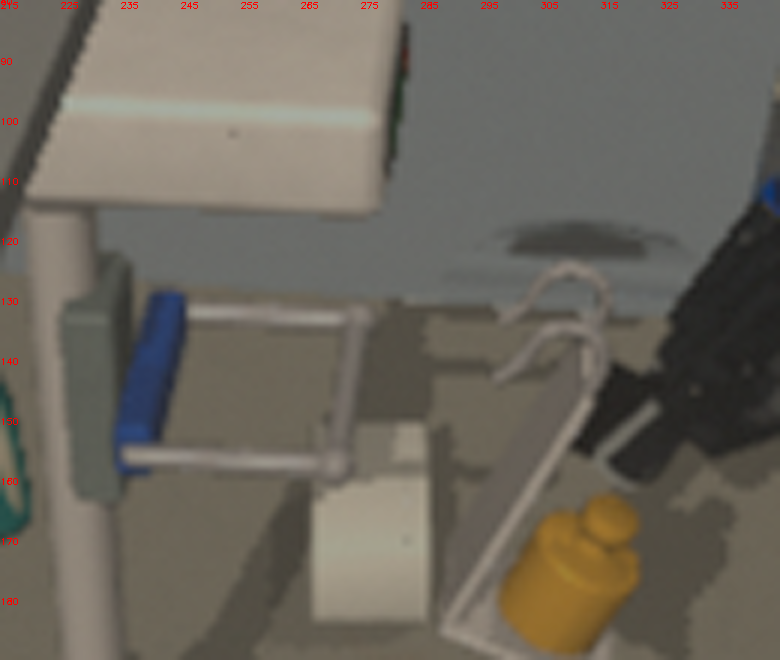

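servo_tool([
  {"offset":[0.006,0,0],"rotation":[0,0,0],"hand":0.9},
  {"offset":[0.01,0,0],"rotation":[0,0,0],"hand":0.9},
  {"offset":[0.012,0,0],"rotation":[0,0,0],"hand":0.9},
  {"offset":[0.012,0,0],"rotation":[0,0,0],"hand":0.9},
  {"offset":[0.012,0,0],"rotation":[0,0,0],"hand":0.9},
  {"offset":[0.012,0,0],"rotation":[0,0,0],"hand":0.9},
  {"offset":[0.01,0,0],"rotation":[0,0,0],"hand":0.9},
  {"offset":[0.009,0,0],"rotation":[0,0,0],"hand":0.9},
  {"offset":[0.007,0,0],"rotation":[0,0,0],"hand":0.9},
  {"offset":[0,0,0],"rotation":[0,0,0],"hand":0.9},
  {"offset":[0,0,0],"rotation":[0,0,0],"hand":0.9},
  {"offset":[0,0,0],"rotation":[0,0,0],"hand":0.9},
])

```text
time_s: 11.25
position: [0.6159, -0.0509, 0.2353]
ee_rot: [[-0.036, 0.606, -0.794], [0.999, 0.023, -0.027], [0.002, -0.795, -0.607]]
wrist_force: [-59.0, -7.3, 0.1]
grip_width: 0.0174
```

```bash
python3 look.py L2
```

```text
11.4 [ 0.61594051 -0.05088875  0.23547566] [-0.33 -0.24  2.11  0.35  0.69 -2.14] [-5.97e+01 -7.99e+00 -1.00e-02 -1.02e+00  6.98e+00 -7.40e-01]
seat [ 0.63380653 -0.05064809  0.29811739] rel bar [-0.0087  0.0012  0.0261] delta to bar+.04 / bar (array([ 0.0107, -0.0013,  0.0134]), array([-0.0029, -0.0313, -0.0049])) (array([ 0.0107, -0.0013, -0.0266]), array([-0.0029, -0.0313, -0.0049]))
scene [[295.9, 137.2], [310.3, 145.6], [307.9, 144.0], [322.0, 152.2], [307.4, 185.0], [328.6, 199.3], [291.1, 148.7], [312.1, 161.6]]
side [[277.4, 137.2], [278.8, 127.7], [263.8, 146.3], [265.5, 136.7], [257.9, 187.5], [260.8, 171.2], [278.5, 150.1], [280.5, 135.7]]
```

View pics/L2_scene.png

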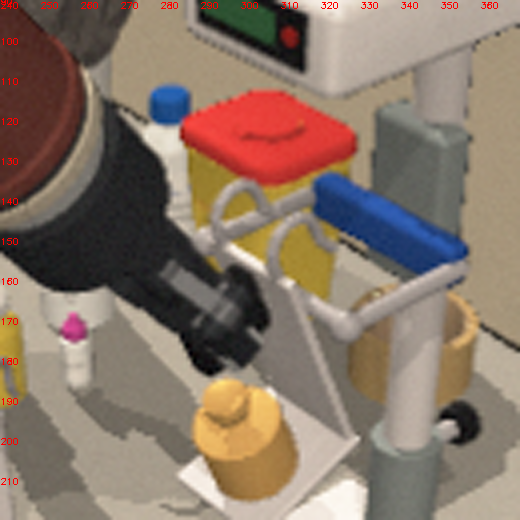

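View pics/L2_side.png

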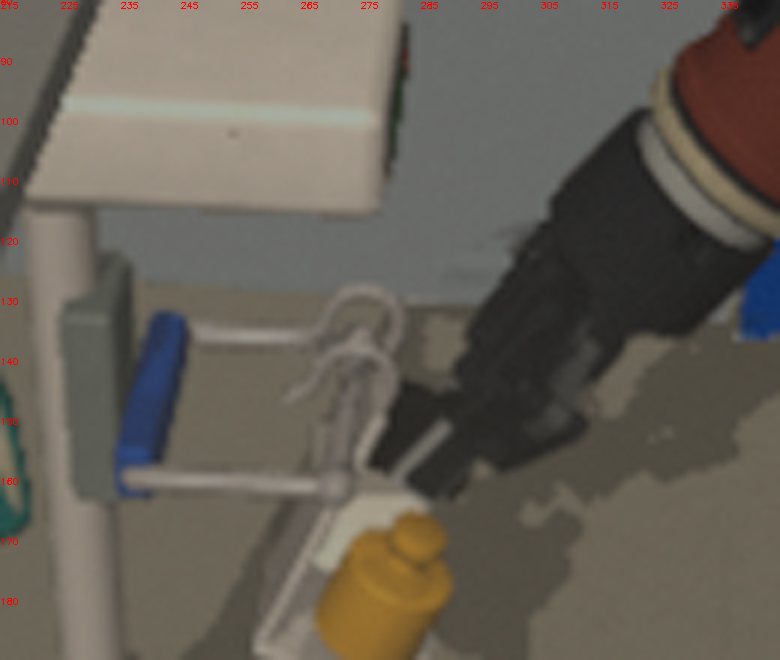

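That horizontal push put the plate against the bar, because I descended vertically instead of along the slant. I'm backing off.

servo_tool([
  {"offset":[-0.006,0,0],"rotation":[0,0,0],"hand":0.9},
  {"offset":[-0.006,0,0],"rotation":[0,0,0],"hand":0.9},
  {"offset":[-0.006,0,0],"rotation":[0,0,0],"hand":0.9},
  {"offset":[-0.006,0,0],"rotation":[0,0,0],"hand":0.9},
  {"offset":[-0.006,0,0],"rotation":[0,0,0],"hand":0.9},
  {"offset":[-0.01,0,0],"rotation":[0,0,0],"hand":0.9},
  {"offset":[-0.01,0,0],"rotation":[0,0,0],"hand":0.9},
  {"offset":[0,0,0],"rotation":[0,0,0],"hand":0.9},
  {"offset":[0,0,0],"rotation":[0,0,0],"hand":0.9},
  {"offset":[0,0,0],"rotation":[0,0,0],"hand":0.9},
])

```text
time_s: 12.4
position: [0.5771, -0.0524, 0.2498]
ee_rot: [[-0.031, 0.632, -0.774], [1.0, 0.017, -0.026], [-0.003, -0.775, -0.632]]
wrist_force: [-0.4, -0.0, -2.9]
grip_width: 0.0171
```

```bash
python3 look.py L3
```

```text
12.55 [ 0.57692806 -0.05226621  0.24933209] [-0.37 -0.39  2.21  0.38  0.72 -2.18] [-0.25  0.49 -3.42 -0.04  0.68  0.01]
seat [ 0.59283141 -0.05189903  0.31250002] rel bar [-0.0497 -0.0001  0.0405] delta to bar+.04 / bar (array([ 0.0497,  0.0001, -0.0005]), array([ 0.0004, -0.0001, -0.0001])) (array([ 0.0497,  0.0001, -0.0405]), array([ 0.0004, -0.0001, -0.0001]))
scene [[278.7, 137.7], [293.0, 146.4], [292.4, 144.2], [306.5, 152.7], [295.0, 185.9], [316.2, 200.7], [274.7, 149.6], [295.6, 163.0]]
side [[295.6, 133.0], [296.6, 123.4], [281.2, 141.8], [282.5, 132.1], [272.7, 183.3], [275.1, 166.9], [296.1, 146.0], [297.5, 131.5]]
```

View pics/L3_scene.png

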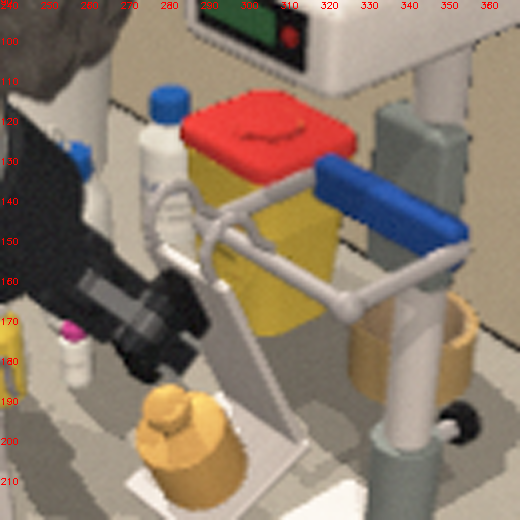

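View pics/L3_side.png

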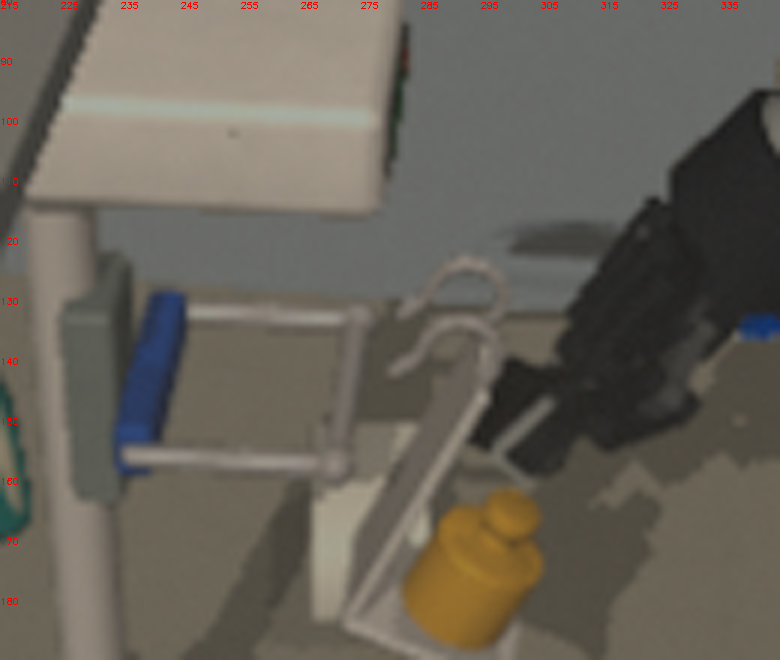

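View pics/L3_w.png

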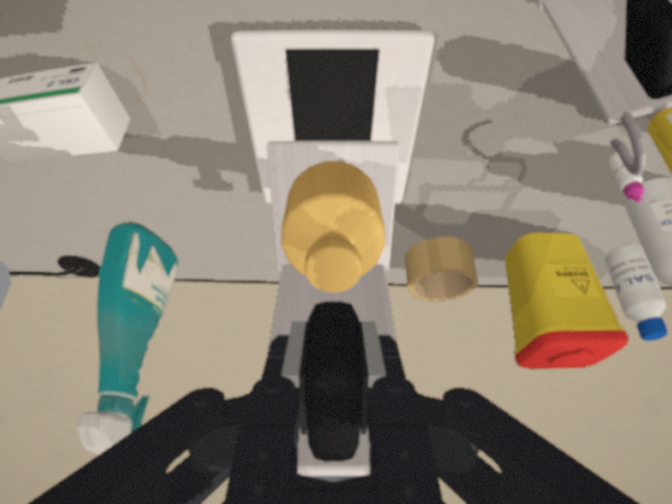

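servo_tool([
  {"offset":[0.004,0,0],"rotation":[0,0,0],"hand":0.9},
  {"offset":[0.006,0,0],"rotation":[0,0,0],"hand":0.9},
  {"offset":[0.007,0,0],"rotation":[0,0,0],"hand":0.9},
  {"offset":[0.007,0,0],"rotation":[0,0,0],"hand":0.9},
  {"offset":[0.005,0,0],"rotation":[0,0,0],"hand":0.9},
  {"offset":[0.003,0,0],"rotation":[0,0,0],"hand":0.9},
  {"offset":[0,0,0],"rotation":[0,0,0],"hand":0.9},
  {"offset":[0,0,0],"rotation":[0,0,0],"hand":0.9},
  {"offset":[0.0018,0,-0.004],"rotation":[0,0,0],"hand":0.9},
  {"offset":[0.0023,0,-0.005],"rotation":[0,0,0],"hand":0.9},
  {"offset":[0.0023,0,-0.005],"rotation":[0,0,0],"hand":0.9},
  {"offset":[0.0018,0,-0.004],"rotation":[0,0,0],"hand":0.9},
  {"offset":[0,0,0],"rotation":[0,0,0],"hand":0.9},
  {"offset":[0,0,0],"rotation":[0,0,0],"hand":0.9},
])

```text
time_s: 13.95
position: [0.6168, -0.0522, 0.2309]
ee_rot: [[-0.031, 0.631, -0.775], [1.0, 0.018, -0.025], [-0.002, -0.776, -0.631]]
wrist_force: [-0.7, 0.3, -3.3]
grip_width: 0.0172
```

```bash
python3 look.py L4
```

```text
14.1 [ 0.61701581 -0.05233731  0.2316441 ] [-0.33 -0.25  2.14  0.38  0.64 -2.17] [-0.22  0.24 -3.62 -0.03  0.73 -0.03]
seat [ 0.63288565 -0.05195971  0.2948204 ] rel bar [-0.0096 -0.0002  0.0228] delta to bar+.04 / bar (array([0.0096, 0.0002, 0.0172]), array([ 0.0006,  0.0004, -0.    ])) (array([ 0.0096,  0.0002, -0.0228]), array([ 0.0006,  0.0004, -0.    ]))
scene [[295.8, 139.3], [310.1, 147.7], [308.2, 145.5], [322.3, 153.7], [309.1, 185.6], [330.2, 199.8], [291.4, 150.6], [312.3, 163.6]]
side [[278.0, 138.3], [279.4, 128.7], [264.0, 146.8], [265.8, 137.2], [256.6, 187.5], [259.7, 171.1], [278.6, 151.1], [280.7, 136.5]]
```

View pics/L4_scene.png

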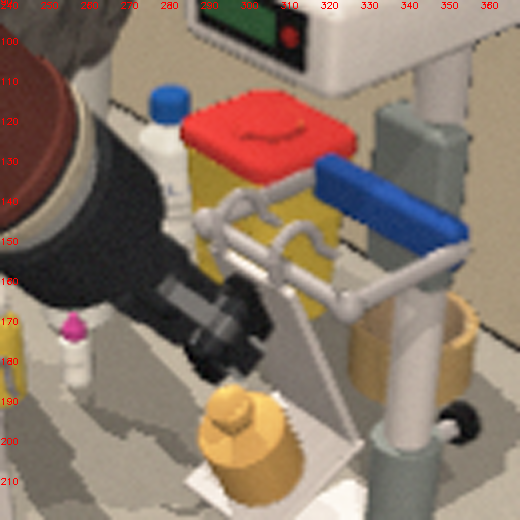

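View pics/L4_side.png

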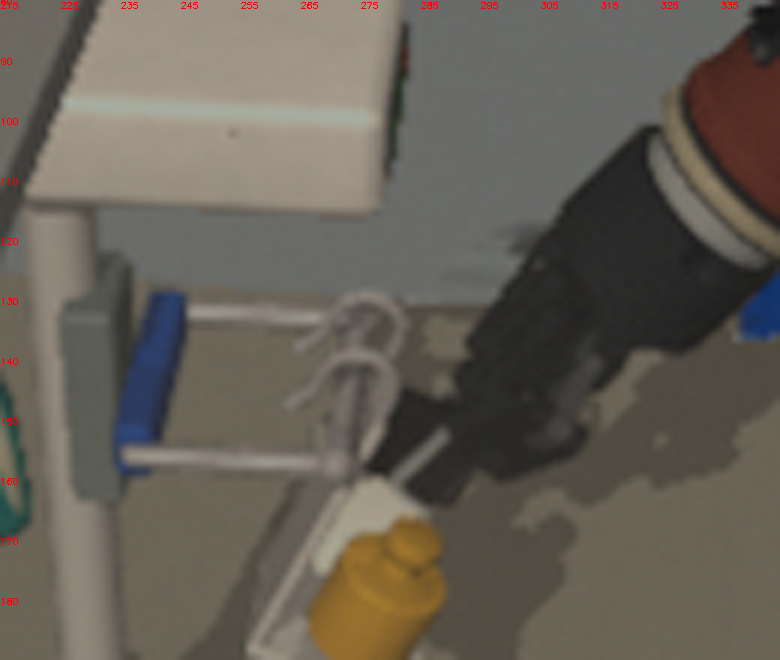

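servo_tool([
  {"offset":[0.0018,0,-0.004],"rotation":[0,0,0],"hand":0.9},
  {"offset":[0.002,0,-0.0045],"rotation":[0,0,0],"hand":0.9},
  {"offset":[0.002,0,-0.0045],"rotation":[0,0,0],"hand":0.9},
  {"offset":[0.0018,0,-0.004],"rotation":[0,0,0],"hand":0.9},
  {"offset":[0.0013,0,-0.003],"rotation":[0,0,0],"hand":0.9},
  {"offset":[0,0,0],"rotation":[0,0,0],"hand":0.9},
  {"offset":[0,0,0],"rotation":[0,0,0],"hand":0.9},
])

```text
time_s: 14.8
position: [0.6258, -0.0523, 0.2111]
ee_rot: [[-0.031, 0.631, -0.775], [1.0, 0.018, -0.025], [-0.002, -0.776, -0.631]]
wrist_force: [0.8, 0.2, -3.7]
grip_width: 0.0172
```

```bash
python3 look.py L5
```

```text
14.95 [ 0.62593022 -0.05235182  0.21168672] [-0.33 -0.2   2.13  0.4   0.59 -2.2 ] [ 0.12 -0.14 -3.34 -0.02  0.73  0.02]
seat [ 0.64179748 -0.05197294  0.27486365] rel bar [-0.0007 -0.0002  0.0029] delta to bar+.04 / bar (array([0.0007, 0.0002, 0.0371]), array([0.0006, 0.0005, 0.    ])) (array([ 0.0007,  0.0002, -0.0029]), array([0.0006, 0.0005, 0.    ]))
scene [[299.3, 146.9], [313.4, 155.3], [311.3, 152.7], [325.2, 160.9], [311.9, 191.3], [332.7, 205.5], [294.9, 157.8], [315.5, 170.8]]
side [[274.1, 145.2], [275.7, 135.6], [260.4, 153.5], [262.3, 143.8], [253.3, 193.3], [256.5, 176.9], [274.8, 157.8], [277.0, 143.2]]
```

View pics/L5_scene.png

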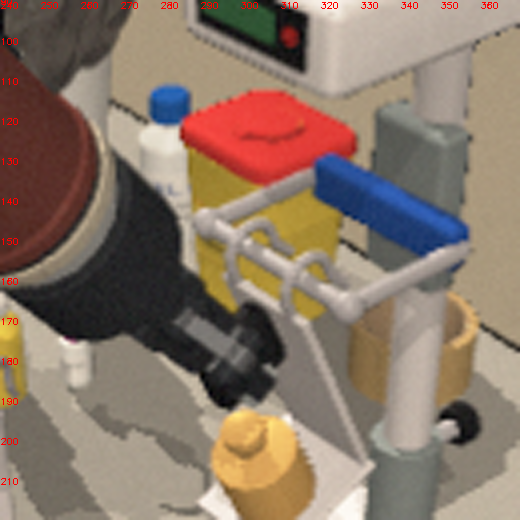

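View pics/L5_side.png

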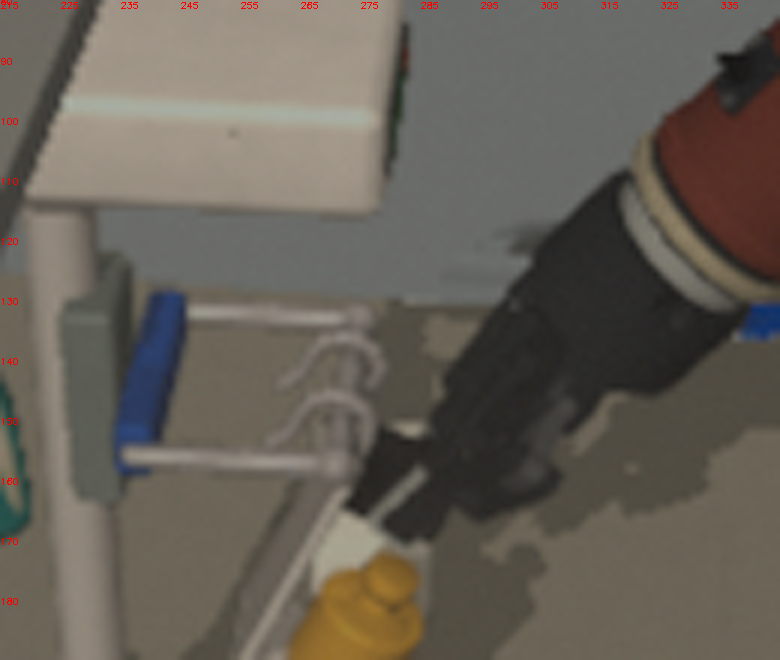

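servo_tool([
  {"offset":[0.0004,0,-0.001],"rotation":[0,0,0],"hand":0.9},
  {"offset":[0.0003,0,-0.001],"rotation":[0,0,0],"hand":0.9},
  {"offset":[0,0,-0.001],"rotation":[0,0,0],"hand":0.9},
  {"offset":[0,0,-0.001],"rotation":[0,0,0],"hand":0.9},
  {"offset":[0,0,-0.001],"rotation":[0,0,0],"hand":0.9},
  {"offset":[0,0,-0.001],"rotation":[0,0,0],"hand":0.9},
  {"offset":[0,0,-0.001],"rotation":[0,0,0],"hand":0.9},
  {"offset":[0,0,-0.001],"rotation":[0,0,0],"hand":0.9},
  {"offset":[0,0,0],"rotation":[0,0,0],"hand":0.9},
  {"offset":[0,0,0],"rotation":[0,0,0],"hand":0.9},
  {"offset":[0,0,0],"rotation":[0,0,0],"hand":0.9},
])

```text
time_s: 16.05
position: [0.6265, -0.0523, 0.2034]
ee_rot: [[-0.031, 0.631, -0.775], [1.0, 0.017, -0.026], [-0.003, -0.775, -0.632]]
wrist_force: [-1.1, -0.1, -0.9]
grip_width: 0.0174
```

```bash
cat > ft.py <<'E'
from plan import *
F=[]
for i in range(10):
    get_image('wrist');s=get_state();F.append(np.r_[s['wrist_force'],s['wrist_torque']])
print(s['time_s'],s['position'],np.mean(F,0).round(2),np.std(F,0).round(2),'rel bar',(seat_of(s)[0]-BAR).round(4))
E
python3 ft.py
```

```text
16.55 [ 0.6264974  -0.05232238  0.20331643] [-0.71  0.01 -1.12  0.01  0.49 -0.02] [0.63 0.38 0.48 0.04 0.03 0.03] rel bar [-0.0001 -0.0002 -0.0055]
```

servo_tool([
  {"offset":[0,0,-0.001],"rotation":[0,0,0],"hand":0.9},
  {"offset":[0,0,-0.001],"rotation":[0,0,0],"hand":0.9},
  {"offset":[0,0,-0.001],"rotation":[0,0,0],"hand":0.9},
  {"offset":[0,0,0],"rotation":[0,0,0],"hand":0.9},
  {"offset":[0,0,0],"rotation":[0,0,0],"hand":0.9},
  {"offset":[0,0,0],"rotation":[0,0,0],"hand":0.9},
])

```text
time_s: 17.15
position: [0.6265, -0.0523, 0.2004]
ee_rot: [[-0.031, 0.631, -0.775], [1.0, 0.017, -0.026], [-0.003, -0.775, -0.632]]
wrist_force: [-1.7, 0.4, -0.8]
grip_width: 0.0176
```

```bash
python3 ft.py; python3 look.py L6
```

```text
17.65 [ 0.62649132 -0.05230287  0.20032738] [-0.95 -0.34 -0.25  0.04  0.42 -0.02] [0.48 0.58 0.49 0.03 0.03 0.03] rel bar [-0.0001 -0.0001 -0.0085]
17.8 [ 0.6264969  -0.05231718  0.2003358 ] [-0.33 -0.18  2.14  0.42  0.57 -2.21] [-1.65 -1.06  0.11  0.01  0.42 -0.01]
seat [ 0.64239347 -0.05194568  0.26350541] rel bar [-0.0001 -0.0001 -0.0085] delta to bar+.04 / bar (array([0.0001, 0.0002, 0.0485]), array([0.0005, 0.    , 0.    ])) (array([0.0001, 0.0002, 0.0085]), array([0.0005, 0.    , 0.    ]))
scene [[299.5, 151.9], [313.4, 160.4], [311.4, 157.4], [325.1, 165.7], [311.9, 195.2], [332.5, 209.4], [295.1, 162.5], [315.5, 175.6]]
side [[273.8, 149.2], [275.4, 139.5], [260.2, 157.4], [262.1, 147.7], [253.2, 196.7], [256.4, 180.3], [274.5, 161.6], [276.8, 147.0]]
```

View pics/L6_side.png

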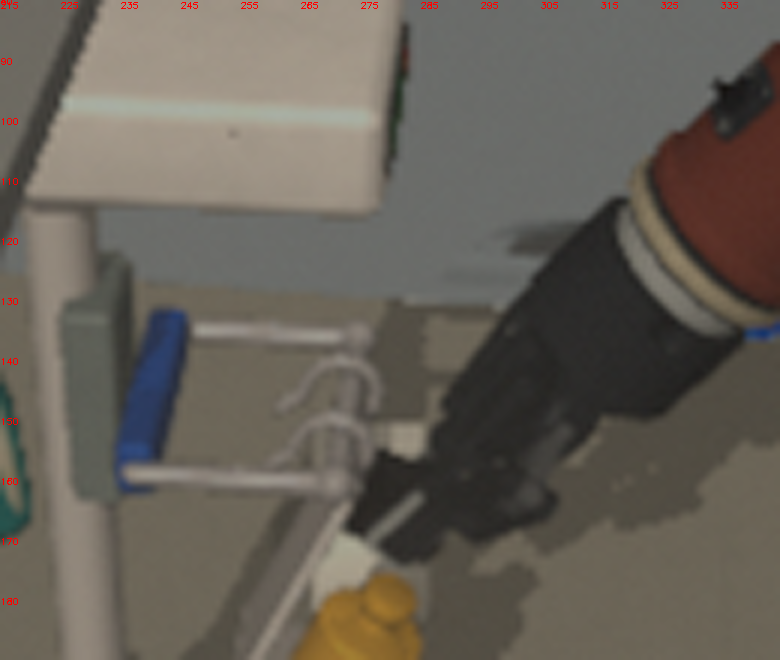

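View pics/L6_scene.png

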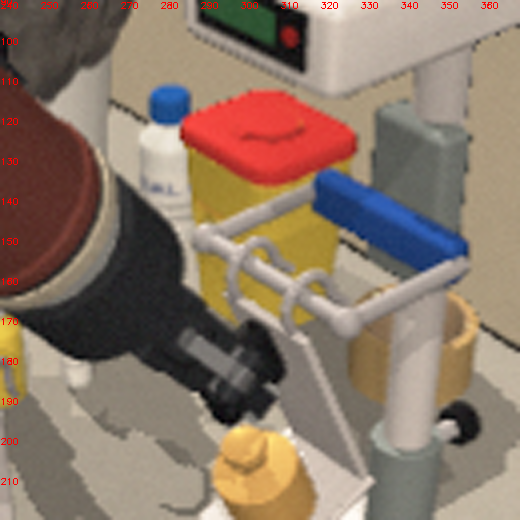

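servo_tool([
  {"offset":[-0.0007,0,-0.0005],"rotation":[0,-0.009,0],"hand":0.9},
  {"offset":[-0.0007,0,-0.0005],"rotation":[0,-0.009,0],"hand":0.9},
  {"offset":[0,0,0],"rotation":[0,0,0],"hand":0.9},
  {"offset":[0,0,0],"rotation":[0,0,0],"hand":0.9},
  {"offset":[0,0,0],"rotation":[0,0,0],"hand":0.9},
])

```text
time_s: 18.3
position: [0.6248, -0.0522, 0.199]
ee_rot: [[-0.031, 0.645, -0.764], [1.0, 0.018, -0.025], [-0.003, -0.764, -0.645]]
wrist_force: [-2.1, -0.3, -0.6]
grip_width: 0.0173
```

```bash
python3 ft.py; python3 ft.py
```

```text
18.8 [ 0.62502974 -0.05222717  0.19921326] [-2.64 -0.27 -0.37  0.03  0.5   0.02] [0.37 0.6  0.55 0.02 0.04 0.03] rel bar [-0.0027 -0.0001 -0.0093]
19.3 [ 0.62505811 -0.052255    0.19929677] [-2.3   0.19 -0.54  0.05  0.53  0.08] [0.36 0.45 0.33 0.03 0.02 0.03] rel bar [-0.0027 -0.0001 -0.0093]
```

```bash
python3 look.py L7; python3 - <<'E'
import pickle,cv2
for n,b in (('scene',(270,120,100,80,8)),('side',(230,125,75,75,8))):
    for t in ('L7',):
        x,y,w,h,k=b;im=pickle.load(open(t+'.pkl','rb'))[n]['image'][y:y+h,x:x+w,::-1]
        cv2.imwrite(f'pics/{t}z_{n}.png',cv2.convertScaleAbs(cv2.resize(im,None,fx=k,fy=k,interpolation=cv2.INTER_CUBIC)[:600,:800],alpha=1.4))
E
```

```text
19.45 [ 0.62505845 -0.05225233  0.19927912] [-0.33 -0.19  2.16  0.45  0.55 -2.25] [-2.23  0.53 -0.38  0.04  0.52  0.11]
seat [ 0.63982378 -0.0518868   0.26272272] rel bar [-0.0027 -0.0001 -0.0093] delta to bar+.04 / bar (array([0.0015, 0.0001, 0.0496]), array([ 0.0004,  0.0179, -0.    ])) (array([0.0015, 0.0001, 0.0096]), array([ 0.0004,  0.0179, -0.    ]))
scene [[298.4, 152.7], [312.3, 161.2], [310.5, 157.8], [324.2, 166.2], [311.8, 195.2], [332.4, 209.4], [294.2, 163.2], [314.5, 176.4]]
side [[275.0, 149.6], [276.5, 139.9], [261.2, 157.6], [263.1, 147.9], [253.3, 196.7], [256.5, 180.3], [275.4, 162.0], [277.7, 147.4]]
```

View pics/L7z_scene.png

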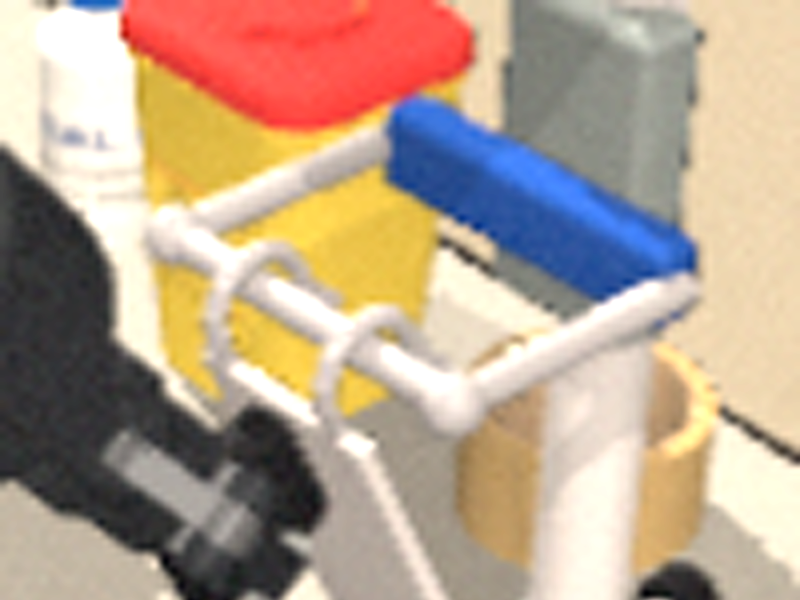

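View pics/L7z_side.png

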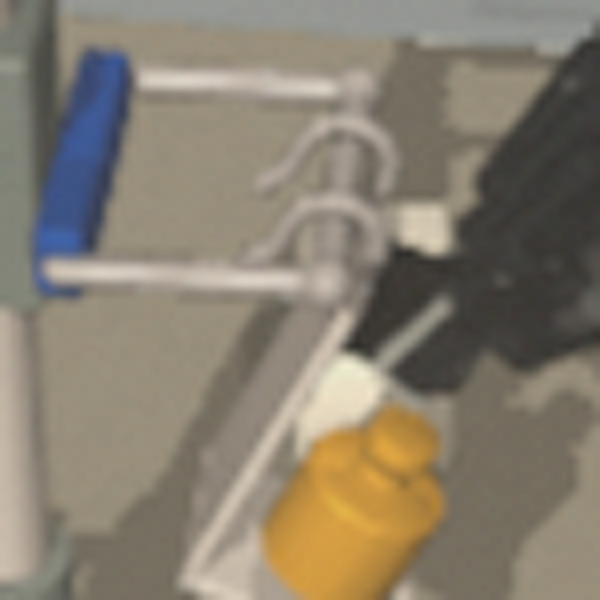

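servo_tool([
  {"offset":[-0.001,0,0],"rotation":[0,0,0],"hand":0.9},
  {"offset":[0,0,0],"rotation":[0,0,0],"hand":0.9},
  {"offset":[0,0,0],"rotation":[0,0,0],"hand":0.9},
])

```text
time_s: 19.75
position: [0.6243, -0.0524, 0.1996]
ee_rot: [[-0.031, 0.646, -0.763], [1.0, 0.017, -0.025], [-0.003, -0.764, -0.646]]
wrist_force: [-1.0, -0.7, -0.9]
grip_width: 0.0169
```

```bash
python3 ft.py
```

```text
20.25 [ 0.62415716 -0.05240105  0.19940367] [ 0.16 -0.32 -0.31  0.02  0.35 -0.07] [0.5  0.41 0.32 0.03 0.03 0.04] rel bar [-0.0036 -0.0002 -0.0091]
```

servo_tool([
  {"offset":[0,0,-0.0007],"rotation":[0,0,0],"hand":0.9},
  {"offset":[0,0,0],"rotation":[0,0,0],"hand":0.85},
  {"offset":[0,0,0],"rotation":[0,0,0],"hand":0.8},
  {"offset":[0,0,0],"rotation":[0,0,0],"hand":0.75},
  {"offset":[0,0,0],"rotation":[0,0,0],"hand":0.7},
], squeeze=20)

```text
time_s: 20.75
position: [0.6241, -0.0523, 0.1987]
ee_rot: [[-0.031, 0.645, -0.763], [1.0, 0.017, -0.026], [-0.003, -0.764, -0.645]]
wrist_force: [1.1, -0.2, -0.3]
grip_width: 0.0173
```

```bash
python3 ft.py; python3 look.py L8
```

```text
21.25 [ 0.62410397 -0.05231668  0.19865682] [ 0.51 -1.33 -0.03 -0.02  0.3  -0.15] [0.69 0.4  0.4  0.03 0.04 0.02] rel bar [-0.0036 -0.0001 -0.0099]
21.4 [ 0.62408796 -0.05229137  0.19862116] [-0.33 -0.19  2.16  0.45  0.55 -2.25] [ 0.64 -1.46 -0.83 -0.06  0.25 -0.17]
seat [ 0.63884671 -0.05192074  0.26206626] rel bar [-0.0037 -0.0001 -0.0099] delta to bar+.04 / bar (array([0.0025, 0.0002, 0.0502]), array([ 0.0005,  0.018 , -0.    ])) (array([0.0025, 0.0002, 0.0102]), array([ 0.0005,  0.018 , -0.    ]))
scene [[298.0, 153.2], [311.9, 161.7], [310.1, 158.3], [323.8, 166.6], [311.5, 195.6], [332.1, 209.9], [293.8, 163.7], [314.2, 176.8]]
side [[275.4, 149.9], [276.9, 140.2], [261.6, 157.8], [263.5, 148.1], [253.7, 196.9], [256.9, 180.5], [275.8, 162.3], [278.1, 147.6]]
```

servo_tool([
  {"offset":[0,0,0],"rotation":[0,0,0],"hand":0.66},
  {"offset":[0,0,0],"rotation":[0,0,0],"hand":0.63},
  {"offset":[0,0,0],"rotation":[0,0,0],"hand":0.61},
  {"offset":[0,0,0],"rotation":[0,0,0],"hand":0.6},
  {"offset":[0,0,0],"rotation":[0,0,0],"hand":0.59},
  {"offset":[0,0,0],"rotation":[0,0,0],"hand":0.58},
  {"offset":[0,0,0],"rotation":[0,0,0],"hand":0.57},
  {"offset":[0,0,0],"rotation":[0,0,0],"hand":0.56},
  {"offset":[0,0,0],"rotation":[0,0,0],"hand":0.55},
  {"offset":[0,0,0],"rotation":[0,0,0],"hand":0.54},
])

```text
time_s: 22.4
position: [0.6241, -0.0522, 0.1986]
ee_rot: [[-0.031, 0.645, -0.764], [1.0, 0.018, -0.026], [-0.003, -0.764, -0.645]]
wrist_force: [-0.5, 1.1, -0.9]
grip_width: 0.0195
```

```bash
python3 ft.py; python3 look.py L9;python3 -c "
from plant import *;print(get_state()['grip_width'])"
```

```text
22.9 [ 0.62405868 -0.05229595  0.19857923] [-0.05 -0.03 -0.12 -0.01  0.32 -0.01] [0.56 0.37 0.48 0.03 0.02 0.02] rel bar [-0.0037 -0.0001 -0.01  ]
23.05 [ 0.62407305 -0.05229684  0.19857403] [-0.33 -0.19  2.16  0.45  0.55 -2.25] [ 0.15  0.41  0.15 -0.01  0.32 -0.  ]
seat [ 0.6388368  -0.05193062  0.26201799] rel bar [-0.0037 -0.0001 -0.01  ] delta to bar+.04 / bar (array([0.0025, 0.0002, 0.0503]), array([0.0004, 0.0179, 0.    ])) (array([0.0025, 0.0002, 0.0103]), array([0.0004, 0.0179, 0.    ]))
scene [[298.0, 153.2], [311.9, 161.7], [310.1, 158.3], [323.8, 166.7], [311.5, 195.6], [332.1, 209.9], [293.8, 163.7], [314.2, 176.9]]
side [[275.4, 149.9], [276.9, 140.2], [261.6, 157.9], [263.5, 148.1], [253.7, 197.0], [256.9, 180.5], [275.9, 162.3], [278.1, 147.6]]
0.019575614951096935
```

View pics/L9_w.png

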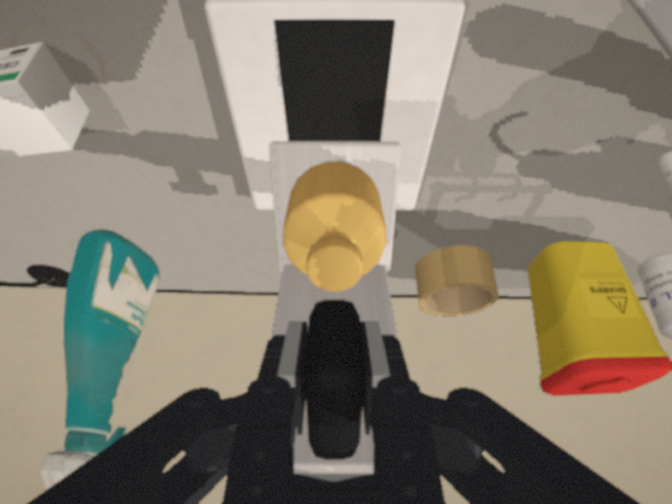

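servo_tool([
  {"offset":[0,0,0],"rotation":[0,0,0],"hand":0.5},
  {"offset":[0,0,0],"rotation":[0,0,0],"hand":0.45},
  {"offset":[0,0,0],"rotation":[0,0,0],"hand":0.35},
  {"offset":[0,0,0],"rotation":[0,0,0],"hand":0.2},
  {"offset":[0,0,0],"rotation":[0,0,0],"hand":0.0},
  {"offset":[0,0,0],"rotation":[0,0,0],"hand":-0.1},
  {"offset":[0,0,0],"rotation":[0,0,0],"hand":-0.1},
  {"offset":[0,0,0],"rotation":[0,0,0],"hand":-0.1},
])

```text
time_s: 23.85
position: [0.6241, -0.0523, 0.1986]
ee_rot: [[-0.031, 0.645, -0.763], [1.0, 0.017, -0.026], [-0.003, -0.764, -0.645]]
wrist_force: [-0.2, 0.5, 0.1]
grip_width: 0.0472
```

```bash
python3 ft.py; python3 look.py L10;python3 -c "
from plant import *;print(get_state()['grip_width'])"
```

```text
24.35 [ 0.62409119 -0.05227654  0.19863448] [-0.14 -0.13 -0.05 -0.02  0.3  -0.  ] [0.56 0.38 0.47 0.03 0.02 0.04] rel bar [-0.0037 -0.0001 -0.0099]
24.5 [ 0.6240779  -0.0522807   0.19860883] [-0.33 -0.19  2.16  0.45  0.55 -2.25] [ 0.33 -0.23 -0.58  0.01  0.29 -0.01]
seat [ 0.63883873 -0.05191412  0.26205347] rel bar [-0.0037 -0.0001 -0.0099] delta to bar+.04 / bar (array([0.0025, 0.0001, 0.0502]), array([ 0.0004,  0.018 , -0.    ])) (array([0.0025, 0.0001, 0.0102]), array([ 0.0004,  0.018 , -0.    ]))
scene [[298.0, 153.2], [311.9, 161.7], [310.1, 158.3], [323.8, 166.6], [311.5, 195.6], [332.1, 209.9], [293.8, 163.7], [314.2, 176.8]]
side [[275.4, 149.9], [276.9, 140.2], [261.6, 157.8], [263.5, 148.1], [253.7, 197.0], [256.9, 180.5], [275.9, 162.3], [278.1, 147.6]]
0.04724289786014796
```

View pics/L10_w.png

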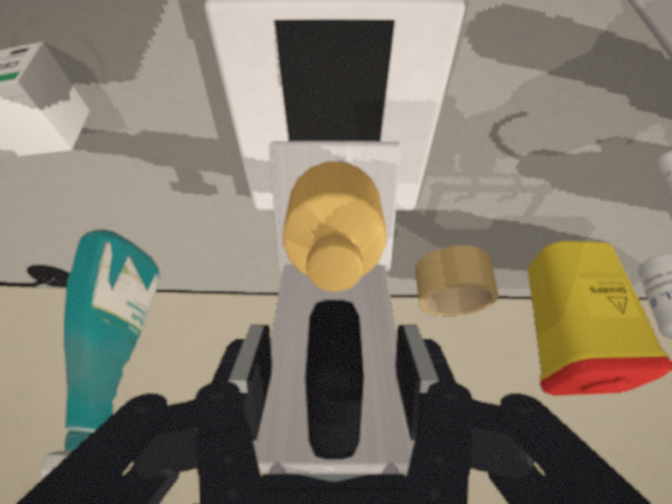

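View pics/L10_side.png

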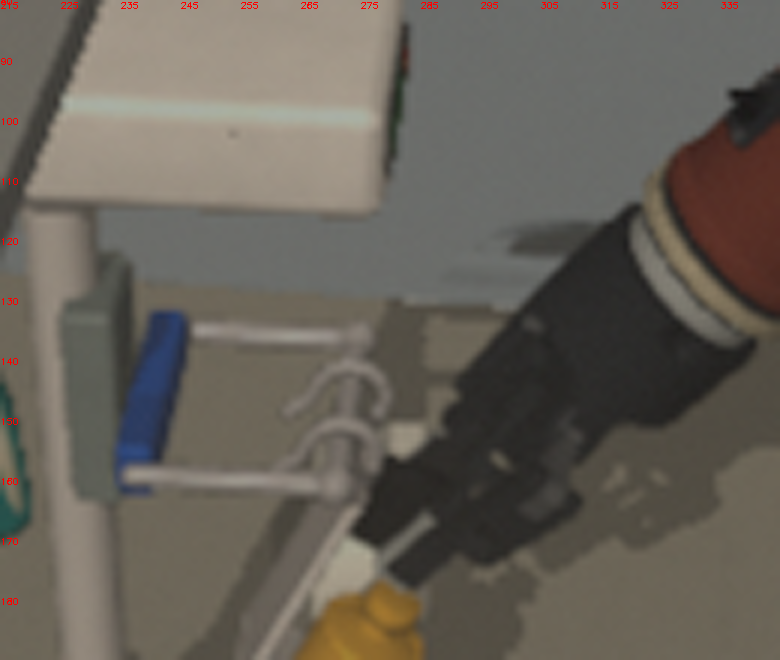

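The carrier didn't visibly move when I released it: the knob stays at (335,265) and the grip is central between the open pads. I'll retreat along the tool axis.

servo_tool([
  {"offset":[-0.004,0,0.0046],"rotation":[0,0,0],"hand":-0.1},
  {"offset":[-0.0065,-0.0002,0.0076],"rotation":[0,0,0],"hand":-0.1},
  {"offset":[-0.0097,-0.0003,0.0115],"rotation":[0,0,0],"hand":-0.1},
  {"offset":[-0.0097,-0.0003,0.0115],"rotation":[0,0,0],"hand":-0.1},
  {"offset":[-0.0097,-0.0003,0.0115],"rotation":[0,0,0],"hand":-0.1},
  {"offset":[-0.013,-0.0003,0.0115],"rotation":[0,0,0],"hand":-0.1},
  {"offset":[-0.02,0,0.01],"rotation":[0,0,0],"hand":-0.1},
  {"offset":[-0.02,0,0.01],"rotation":[0,0,0],"hand":-0.1},
  {"offset":[-0.02,0,0.005],"rotation":[0,0,0],"hand":-0.1},
  {"offset":[-0.01,0,0],"rotation":[0,0,0],"hand":-0.1},
  {"offset":[0,0,0],"rotation":[0,0,0],"hand":-0.1},
  {"offset":[0,0,0],"rotation":[0,0,0],"hand":-0.1},
  {"offset":[0,0,0],"rotation":[0,0,0],"hand":-0.1},
])

```text
time_s: 25.8
position: [0.5017, -0.0537, 0.282]
ee_rot: [[-0.031, 0.645, -0.763], [1.0, 0.017, -0.026], [-0.003, -0.764, -0.645]]
wrist_force: [-0.4, 0.4, -0.7]
grip_width: 0.0471
```

```bash
python3 look.py L11; python3 look.py L12; python3 - <<'E'
import pickle,numpy as np
a=pickle.load(open('L11.pkl','rb'));b=pickle.load(open('L12.pkl','rb'));c=pickle.load(open('p0.pkl','rb'))
for n in('scene','side'):
    d=np.abs(a[n]['image'].astype(int)-b[n]['image'].astype(int)).max(2);print(n,d.max(),(d>25).sum())
from h import *
save(b['scene'],'L12s.png');save(b['side'],'L12d.png')
E
```

```text
25.95 [ 0.50162725 -0.05351789  0.28146249] [-0.48 -0.69  2.33  0.41  0.9  -2.24] [ 0.05 -0.31 -0.01 -0.05  0.28 -0.  ]
seat [ 0.51643996 -0.05317466  0.34489517] rel bar [-0.1261 -0.0014  0.0729] delta to bar+.04 / bar (array([ 0.125 ,  0.0014, -0.0326]), array([-0.0001,  0.0171, -0.0003])) (array([ 0.125 ,  0.0014, -0.0726]), array([-0.0001,  0.0171, -0.0003]))
scene [[242.3, 135.4], [256.5, 144.7], [258.9, 142.2], [273.0, 151.3], [266.4, 186.6], [287.7, 202.6], [239.3, 148.3], [260.1, 162.8]]
side [[330.8, 122.6], [330.9, 113.1], [315.1, 131.6], [315.6, 122.0], [303.5, 174.7], [304.8, 158.2], [330.7, 136.2], [330.8, 121.7]]
26.1 [ 0.50154585 -0.05356424  0.28143757] [-0.48 -0.69  2.33  0.41  0.9  -2.24] [ 0.27 -0.31 -0.11  0.01  0.33 -0.01]
seat [ 0.51635713 -0.05321789  0.34487056] rel bar [-0.1261 -0.0014  0.0729] delta to bar+.04 / bar (array([ 0.1251,  0.0014, -0.0326]), array([ 0.    ,  0.0172, -0.0003])) (array([ 0.1251,  0.0014, -0.0726]), array([ 0.    ,  0.0172, -0.0003]))
scene [[242.2, 135.5], [256.4, 144.8], [258.9, 142.2], [273.0, 151.3], [266.4, 186.7], [287.7, 202.6], [239.3, 148.3], [260.1, 162.8]]
side [[330.9, 122.6], [330.9, 113.1], [315.2, 131.6], [315.7, 122.0], [303.6, 174.7], [304.8, 158.2], [330.7, 136.2], [330.8, 121.7]]
scene 135 190
side 87 45
```

View pics/L12s.png

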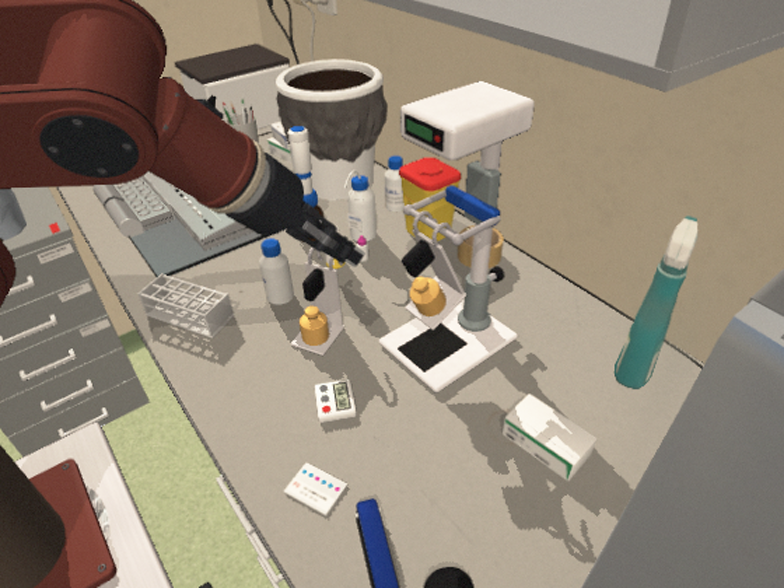

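View pics/L12d.png

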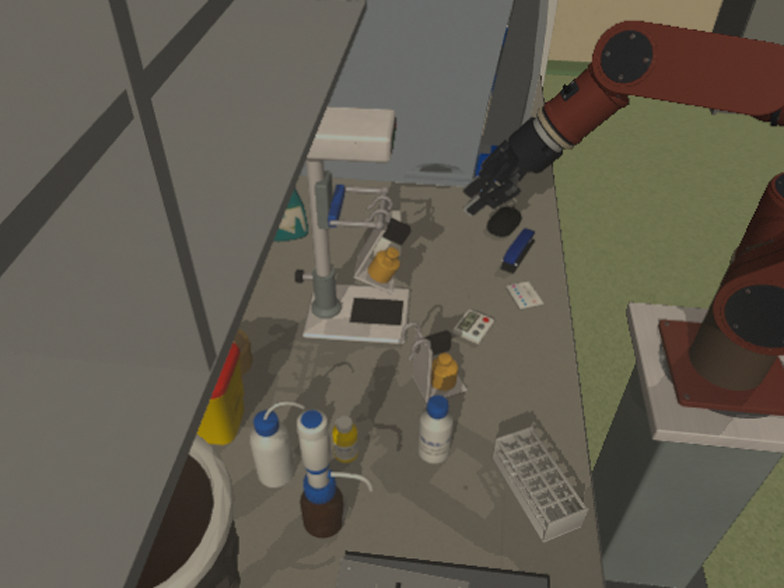

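View pics/L12_side.png

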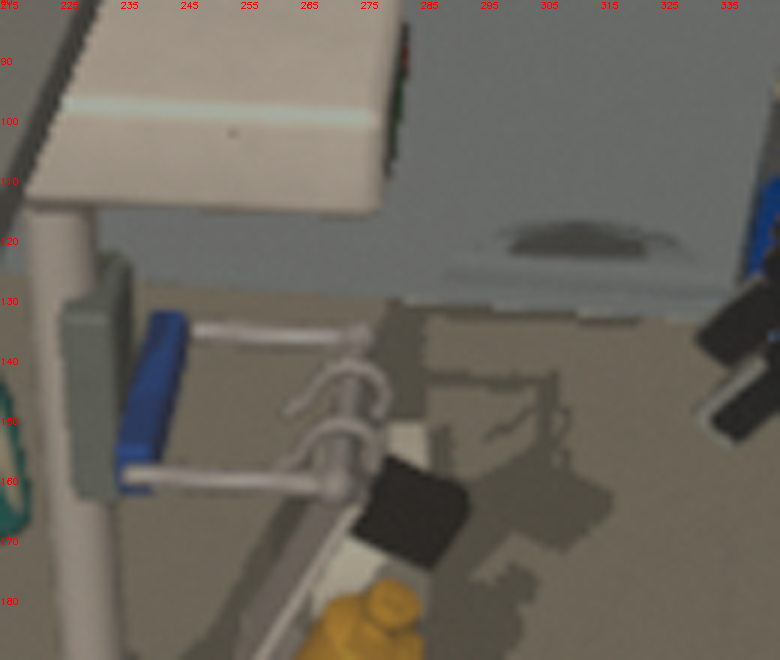

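servo_tool([
  {"offset":[0,0,0],"rotation":[0,0,0],"hand":-0.1},
  {"offset":[0,0,0],"rotation":[0,0,0],"hand":-0.1},
  {"offset":[0,0,0],"rotation":[0,0,0],"hand":-0.1},
  {"offset":[0,0,0],"rotation":[0,0,0],"hand":-0.1},
  {"offset":[0,0,0],"rotation":[0,0,0],"hand":-0.1},
  {"offset":[0,0,0],"rotation":[0,0,0],"hand":-0.1},
  {"offset":[0,0,0],"rotation":[0,0,0],"hand":-0.1},
  {"offset":[0,0,0],"rotation":[0,0,0],"hand":-0.1},
  {"offset":[0,0,0],"rotation":[0,0,0],"hand":-0.1},
  {"offset":[0,0,0],"rotation":[0,0,0],"hand":-0.1},
])

```text
time_s: 27.1
position: [0.5015, -0.0537, 0.2818]
ee_rot: [[-0.031, 0.645, -0.764], [1.0, 0.017, -0.026], [-0.003, -0.764, -0.645]]
wrist_force: [0.5, -0.6, -0.5]
grip_width: 0.0472
```

```bash
python3 - <<'E'
from h import *
import pickle
b=pickle.load(open('L12.pkl','rb'));p0=pickle.load(open('p0.pkl','rb'))
im=[get_image('scene')['image'].astype(int) for _ in range(8)]
r=(slice(120,240),slice(280,350))
for k in im: 
    d=np.abs(k[r]-im[0][r]).max(2);print(d.max(),(d>25).sum(),end=' | ')
d=np.abs(b['scene']['image'].astype(int)[r]-im[0][r]).max(2);print('vs L12',d.max(),(d>25).sum())
for n in('scene','side'):
  p=get_image(n)
  for l in('saline','timer','kit_box','stain'):
    f=lambda q:[np.round(x['xy'],1).tolist() for x in outline_of(q,l)[:2]]
    bx=[np.round(x['xy'],1).tolist() for x in boxes_of(p,l)[:2]];print(n,l,bx)
print(get_state()['time_s'])
E
```

```text
0 0 | 22 0 | 19 0 | 22 0 | 20 0 | 24 0 | 18 0 | 17 0 | vs L12 17 0
scene saline [[197.8, 193.7]]
scene timer [[237.3, 285.2]]
scene kit_box [[392.1, 311.7]]
scene stain [[238.6, 188.4]]
side saline [[311.9, 303.9], [245.6, 314.6]]
side timer [[336.2, 232.6]]
side kit_box [[271.5, 173.3]]
side stain [[245.4, 315.8], [249.6, 222.7]]
28.0
```

The carrier is still (image differences are only noise) and the bystanders are where they were, so I'm handing in.

```bash
python3 -c "
from plant import *;print(close_job())"
```

```text
the job is handed in; nothing more can be done
None
```

The check-weight carrier farthest to the robot's right now hangs by both hooks on the scale's cross-bar, free and still. I handed the job in at about 28 s.

**How it was hung:** I took it by the black grip and lowered it at about 25° of slant. I let go once the wrist force was about 0 N. By then the bar had sunk about 10 mm, well short of the 26 mm stop.

**Last checks:**
- **Carrier:** scene pictures over about 2 s differ only by noise around it, and it did not visibly shift when I opened the fingers.
- **Gripper:** it is clear of everything, with the wrist force near 0 N.
- **Other things:** in the pictures, the saline, timer, kit box and stain bottle stand where they did. The detector's pixel for the stain in the scene picture moved about 17 rows. I put that down to detection, with the gripper now close to it in that view, because its side-view position is unchanged.

**What went wrong:** my first approach came in level instead of along the slant, so the plate pressed against the bar. The wrist force reached at least 60 N (the limit is 120 N), and I estimate from the pictures that the arm sank about 13 mm. I backed off, the bar came back up, and the carrier had not slipped in the grip. I then hung it along the slant. While lowering it, a sideways force of about 2.5 N built up, which I removed by moving 1 mm back before letting go.

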